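# Load the slide imager for an overnight run

## Robot

A 6-joint arm with a two-finger parallel gripper is mounted at the origin on the work surface. World frame = base frame: x ahead of the robot, y to its left, z up, the work surface at z = 0. Lengths are in mm, angles in rad, forces in N, time in s.
With the tool pointing down it reaches from about 225 to 875 mm from the base axis. Payload 3.4 kg.
Tool frame: the origin (TCP) lies at the very end of the fingers, on their centre line; the grasp point (between the pads) lies 19 mm behind it; z points along the fingers, y is the line along which they close (so a half turn about z gives the same grasp; the last joint's range is limited). The gripper opens to 85 mm and grips with 20 to 120 N. Pads are 22 mm wide; open, the fingers measure 114 mm over their backs; the gripper's body (76 mm by 85 mm) begins 54 mm behind the grasp point. The pads swing forward as they close: fully open they stand 13 mm farther back than shut.
Start: joints at [1.082, 0.276, 1.505, -0, 1.361, -0.121], TCP at [206.768, 536.572, 231.328] pointing down, gripper open.
Joint ranges: [-2.89, 2.89], [-0.75, 2.08], [0.22, 2.7], [-1.18, 4.32], [0.11, 2.71], [-2.7, 2.7]. Speed limits (rad/s): [2.57, 2.57, 3.14, 3.14, 3.14, 3.14].

## Interface

Orientations are given as a rotation vector (axis times angle).
In Python, from rig import manip gives the robot as it stands.
- The arm moves only by the tool move_arm, never from a script. Its argument "motion" is a list that holds one entry, the list of rows, each a list of 5 numbers: the shift along the world's x, y, z in m, then the turn about the world's z in units of 6 degrees (1.0 is 6 degrees), then the finger opening in m, from 0 to 0.0854. In form: [[[dx, dy, dz, yaw, hand], ...]]. A call has 1 to 10 rows; each row is the pose to reach, as a shift and turn from the pose commanded when the call began; what a row does not reach only later rows make up. A row lasts 1/12 s, in which the tool goes at most 41.7 mm and 7.16 degrees, less where a joint would pass 70% of its speed; a pose out of reach is approached as far as the arm can. A call with a gripper value outside its range is refused whole. The fingers move at their own pace and stop on an object; the grip force is fixed at half the most. Time passes only in rows, so rows that repeat a pose let the fingers close. It gives the time, the measured TCP pose, the force, the opening and the grip force at its end, in the units of the state.
- manip.sense(): the state, without advancing time (a new reading comes with each control period).
- manip.snapshot(name): name is "side" or "top" or "wrist"; returns a dict with "pixels" (384x512x3 uint8, blue, green, red), "depth" (384x512 float32, mm along the optical axis (not along the pixel's ray), 0 where there is no reading), "fx", "fy", "cx", "cy" (pixels), "camera_from_world" (4x4, takes a point from world to camera coordinates). Camera axes: x right, y down, z forward; pixel columns grow to the right and rows downward; lengths in mm; the calibration is good to about 2 mm. A picture is of the moment at which its call begins.
- manip.sign_off(): hands the job in; it is judged then, once.
Trained networks look in a picture, given as the dict that the camera call returned (one of the last four; its "shot" number tells which), for a name from the list of things; names that differ only in an ending like _2 or _b are one class to them, and where a whole thing is asked for, a point or a joint stands for the part that bears it (a point fixed in the world has none). Each returns a list of dicts, best first, with "conf" (0 to 1); they miss things now and then, are a little off and sometimes report something else, mostly with a low value. They report only what shows in the picture. A call takes as long as a camera call.
- manip.boxes_of(picture, name): "extent" ([centre column, centre row, width, height] in pixels, round what is visible of it).
- manip.silhouettes(picture, name): "mask" (384x512 bool, what is visible of it) and "extent" ([centre column, centre row, width, height] in pixels, round what is visible of it).
- manip.spot_point(picture, name): "at" ([column, row] in pixels: a listed point, or the origin of a listed thing).
The state is a dict: "time": time; "joint_positions": joint angles; "qvel": joint speeds; "effort": joint torques, N m; "ee_pos": TCP position; "eef_rot": TCP orientation; "force": force on the tool from outside, world axes, zero at the start; "moment": the same for the moment, N m; "grip_width": opening from 0.0 (shut) to 1.0 (fully open); "gripper_force": force on a finger pad.
Only numpy, scipy, OpenCV 4.12 (cv2) and the standard library are available. Lean on these libraries where they do the work, as an engineer would, in place of code of your own. Each camera call takes 0.05 s, during which the arm holds its last target. There are 200 camera calls.

## Task

Load the slide imager for its overnight run: raise its amber lid until the folding stay locks, lay every chamber-slide cassette from the bench flat in a bay of its own on the carriage, then push the carriage along its centre line until it is fully home under the optics bridge. Then press down the red tab of the stay to break it and lower the lid gently by its handle until it is shut, not letting it drop. Leave the bottle, the tip rack and the objective alone.

Things in the scene. Friction and masses are not known exactly. Their poses are not given: they have to be found in the camera images.
- imager: Fixed white open-topped housing of a slide incubator-imager, 200 (its x) x 410 (y) x 120 mm high, walls 10 mm. Origin: centre of underside. Its -x side (front) faces the robot, +x is the hinge side, +y its left end, -y its right end. A black optics bridge crosses the inside at y -0.193 to -0.148, 82 to 108 mm above the bench; the loaded carriage passes under it.
- lid (a joint): Lid angle, rad: 0 = shut, grows as the front edge rises. Amber lid in a white frame, 190 x 410 x 8 mm, 0.5 kg, hinged on the rear rim. The hinge is stiffish: above about 1.1 rad the lid stays where left, lower down it falls if let go; about 3.5 N at the handle lifts it. At 1.466 the stay is straight and stops it; with the stay locked it rests at 1.447.
- lid_hinge (a point): Point on the lid's hinge line, over the middle of the rear rim: 95 mm behind the imager's origin (+x), 120 mm above the bench. The hinge line runs along the imager's y. The point is fixed to the imager and has its axes.
- lid_handle (a point): Middle of the lid's handle: a round steel bar 12 mm thick along the imager's y, 116 mm long, held at its ends. Lid shut, it is 223 mm in front of the hinge line and 18 mm above it (33 mm in front of the lid's edge, 28 mm in front of the front wall); it goes round the hinge with the lid. For a grasp from above open the gripper 24 mm at most, so that a finger fits between bar and lid.
- stay (a joint): Fold of the knee of the lid's two-link stay, rad: 0 = folded (lid shut), 2.161 = straight (lid at its top), 2.406 = over centre on its stop: locked. A light spring carries the knee over centre once the lid is within about 0.01 rad of its top and let go. Locked, the lid cannot come down; pressing the red knee tab down (3 N) takes the knee back through straight.
- stay_tab (a point): Middle of the top of the red thumb tab at the stay's knee, 40 (along the link) x 28 x 6 mm. Locked: 21 mm in front of the imager's origin, 255 mm to its right (-y), 178 mm above the bench. Pressed down 40 mm it has gone 25 mm rearward; then the stay stays broken and the lid rests near 1.3 rad. Let go after less than 25 mm, the spring may lock it again. Press from above, fingers closed.
- stay_pivot (a point): Pivot of the stay's lower link on the housing's right end, fixed to the imager: 90 mm in front of its origin, 105 mm above the bench. The links are flat steel, 102 mm each, outside the right end wall; the tab swings about this pivot at a radius of 100 mm, hanging low with the lid shut.
- carriage (a joint): Travel of the carriage along its rail, m: 0 = loading end (left, +y), 0.110 = fully home on its stop (right, -y) under the optics bridge. It needs about 3 N and stays where left. Its guide block under the push plate is short: pushed on the centre line it runs freely; pushed more than about 20 mm to one side it cocks on the rail and jams, and pushing harder does not help; let go, it squares itself.
- push_plate (a point): Centre of the outer (+y) face of the upright push plate at the carriage's left end: light grey, 120 mm wide (imager's x), 8 mm thick, top 100 mm above the bench, a yellow stripe on the centre line; the point is 72.5 mm above the bench and 20 mm in front of the imager's origin. Push it towards the imager's -y. With the carriage at 0 there are 44 mm between the plate and the left end wall.
- bay1 (a point): Bay 1 of 4 on the black carriage (1 is next to the push plate, 4 nearest the optics bridge): centre of the bay's floor, 45 mm above the bench. A bay is 88 (imager's x) x 37 mm (y) with a rim 8 mm high, for one cassette lying along the imager's x; bays are 52 mm apart.
- bay2 (a point): The same for bay 2, 52 mm to the right (-y) of bay 1.
- bay3 (a point): The same for bay 3, 104 mm to the right (-y) of bay 1.
- bay4 (a point): The same for bay 4, 156 mm to the right (-y) of bay 1.
- cassette1: Chamber-slide cassette, a box 80 (its x) x 30 (its y) x 20 (height) mm, 60 g: white base, pink wells under a clear cover, blue and white label end at its +x. Origin: centre of its underside. Starts flat on the pale blue bench liner to the left of the imager. Two to four of the four are there; either way round will do in a bay.
- cassette2: Chamber-slide cassette, a box 80 (its x) x 30 (its y) x 20 (height) mm, 60 g: white base, pink wells under a clear cover, blue and white label end at its +x. Origin: centre of its underside. Starts flat on the pale blue bench liner to the left of the imager. Two to four of the four are there; either way round will do in a bay.
- cassette3: Chamber-slide cassette, a box 80 (its x) x 30 (its y) x 20 (height) mm, 60 g: white base, pink wells under a clear cover, blue and white label end at its +x. Origin: centre of its underside. Starts flat on the pale blue bench liner to the left of the imager. Two to four of the four are there; either way round will do in a bay.
- cassette4: Chamber-slide cassette, a box 80 (its x) x 30 (its y) x 20 (height) mm, 60 g: white base, pink wells under a clear cover, blue and white label end at its +x. Origin: centre of its underside. Starts flat on the pale blue bench liner to the left of the imager. Two to four of the four are there; either way round will do in a bay.
- medium_bottle: Bystander: amber medium bottle with a blue cap, 68 mm across, 150 mm tall, origin centre of underside. Leave alone.
- tip_rack: Bystander: blue pipette-tip rack, 85 x 120 x 68 mm, origin centre of underside. Leave alone.
- objective: Bystander: steel microscope objective standing on the bench, 36 mm across, 58 mm tall, origin centre of underside. Leave alone.

How it is judged:
By the outcome, as a careful person would: the job done as asked, in the order asked, and still so for the second after the job is handed in, with the robot touching nothing.
Of cassette1, cassette2, cassette3, cassette4 only 2 to 4 are there at a start; the rules pass over those that are not, and their reading is None.
At some moment in a run one of cassette1, cassette2, cassette3, cassette4 may be knocked a few centimetres aside while the robot is not near it.
It also fails if it takes over 210 s, if anything falls off the work surface, if the arm or the gripper's body presses on something with over 40 N, if the wrist force passes 120 N, or if a joint passes its speed limit or range.

## Working session

There is one attempt and no reset: what is moved stays moved. The work goes in short steps, Python scripts to look and compute and a tool call to move; the robot and the scene stay as the last step left them, time stands still between calls to the robot, and variables do not carry over. Pictures are saved under pics/ and viewed, at most 14 in all, crops included, and the job is handed in when it is done.

Besides the shell and the picture viewer there is one more tool, called after ">>>" as name(argument=value, ...), one argument or row to a line, values as JSON. move_arm: Moves the arm, as the interface text tells. Its arguments: {"type":"object","properties":{"motion":{"type":"array","items":{"type":"array","items":{"type":"array","items":{"type":"number"}}}}},"required":["motion"]}

```bash
mkdir -p pics; cat > h.py <<'E'
import numpy as np, cv2
from rig import manip
def P(pic,uv,depth=None,z=None):
    u,v=uv; M=np.linalg.inv(pic["camera_from_world"])
    d=np.array([(u-pic["cx"])/pic["fx"],(v-pic["cy"])/pic["fy"],1.0])
    if z is not None:
        o=M[:3,3]; r=M[:3,:3]@d; return o+r*(z-o[2])/r[2]
    if depth is None:
        depth=pic["depth"][int(round(v)),int(round(u))]
    return (M@np.append(d*depth,1))[:3]
def cloud(pic,mask):
    v,u=np.nonzero(mask&(pic["depth"]>0)); d=pic["depth"][v,u]
    c=np.stack([(u-pic["cx"])/pic["fx"]*d,(v-pic["cy"])/pic["fy"]*d,d,np.ones_like(d)])
    return (np.linalg.inv(pic["camera_from_world"])@c)[:3].T
def cassettes(pic,zt=20):
    out=[]
    for s in manip.silhouettes(pic,"cassette1"):
        c=cloud(pic,s["mask"]); 
        if len(c)<20: continue
        t=c[np.abs(c[:,2]-np.percentile(c[:,2],80))<6]
        r=cv2.minAreaRect(t[:,:2].astype(np.float32))
        out.append((round(s["conf"],2),np.round(r[0]),np.round(r[1]),round(r[2],1),round(np.median(t[:,2])),np.round(s["extent"])))
    return out
E
python3 - <<'E'
from h import *
ims=[]
for n in ("top","side"):
    p=manip.snapshot(n); cv2.imwrite(f"pics/{n}0.png",p["pixels"])
    print(n,np.linalg.inv(p["camera_from_world"])[:3,3])
    for c in cassettes(p): print(c)
    for k in ("imager","lid_hinge","lid_handle","stay_tab","stay_pivot","push_plate","bay1","bay4","medium_bottle","tip_rack","objective"):
        for q in manip.spot_point(p,k)[:2]: print(k,round(q["conf"],2),np.round(q["at"]),np.round(P(p,q["at"])))
E
```

```text
top [ 308.71017087  -47.27545232 1349.7541793 ]
(0.73, array([434., 391.]), array([79., 30.]), 10.7, 20, array([123., 223.,  17.,  26.]))
(0.64, array([562., 373.]), array([80., 31.]), 12.5, 21, array([130., 187.,  15.,  25.]))
(0.57, array([568., 230.]), array([78., 30.]), 7.3, 21, array([174., 184.,   9.,  20.]))
(0.52, array([424., 233.]), array([79., 31.]), 17.8, 21, array([173., 228.,  14.,  28.]))
imager 0.71 [131. 185.] [560. 365.  22.]
imager 0.58 [278. 186.] [ 526. -119.  136.]
lid_hinge 0.94 [283. 151.] [ 637. -139.  129.]
lid_handle 0.59 [275. 221.] [ 418. -105.  145.]
stay_tab 0.65 [350. 213.] [ 451. -368.   -4.]
stay_tab 0.5 [355. 198.] [ 494. -374.   54.]
stay_pivot 0.68 [350. 212.] [ 456. -365.    3.]
push_plate 0.54 [174. 181.] [570. 221.  22.]
medium_bottle 0.95 [112. 271.] [279. 396.  92.]
medium_bottle 0.73 [384. 236.] [ 369. -462.   41.]
tip_rack 0.77 [176. 135.] [715. 207.  68.]
objective 0.5 [385. 233.] [ 377. -465.   48.]
side [ -47.73322168 -810.14820821  668.82278026]
(0.66, array([427., 389.]), array([76., 32.]), 14.6, 19, array([173., 185.,  21.,  11.]))
(0
[... 221 characters left out ...]
3., 35.]), 13.4, 19, array([205., 177.,  19.,  16.]))
(0.51, array([ 539., -134.]), array([439., 207.]), 85.4, 126, array([285., 228., 136., 124.]))
(0.46, array([422., 232.]), array([77., 35.]), 20.1, 19, array([189., 200.,  14.,  20.]))
imager 0.87 [276. 234.] [ 437. -242.  122.]
lid_hinge 0.84 [303. 198.] [ 617. -154.  128.]
lid_handle 0.91 [236. 216.] [451. -32.  65.]
stay_tab 0.95 [329. 278.] [ 491. -387.   45.]
stay_pivot 0.65 [296. 254.] [ 430. -325.  112.]
push_plate 0.32 [329. 276.] [ 490. -387.   51.]
medium_bottle 0.74 [135. 192.] [274. 396.  31.]
tip_rack 0.52 [256. 183.] [566.  15. 125.]
tip_rack 0.27 [243. 214.] [ 408. -132.  142.]
objective 0.86 [317. 335.] [ 357. -478.   22.]
```

```bash
python3 - <<'E'
from h import *
p=manip.snapshot("top")
c=cloud(p,np.ones((384,512),bool)); 
m=(np.abs(c[:,2]-128)<8)&(c[:,0]>350)&(c[:,0]<720)&(c[:,1]<120)&(c[:,1]>-360)
t=c[m]; z=np.median(t[:,2]); r=cv2.minAreaRect(t[np.abs(t[:,2]-z)<5][:,:2].astype(np.float32)); print(z,r)
for s in manip.silhouettes(p,"lid")[:2]:
    t=cloud(p,s["mask"]); z=np.median(t[:,2]); t=t[np.abs(t[:,2]-z)<5]; print(s["conf"],z,len(t),cv2.minAreaRect(t[:,:2].astype(np.float32)))
m=(c[:,2]>140)&(c[:,0]>300)&(c[:,0]<500)&(c[:,1]<50)&(c[:,1]>-260)&(c[:,2]<160)
t=c[m]; print(len(t),t.mean(0) if len(t) else 0, cv2.minAreaRect(t[:,:2].astype(np.float32)) if len(t) else 0)
v=np.hstack([cv2.resize(p["pixels"][110:300,90:420],None,fx=2.4,fy=2.4)]); cv2.imwrite("pics/a.png",v)
print(manip.sense())
E
```

```text
127.61790805450073 ((545.45849609375, -135.9694366455078), (433.0699157714844, 203.656005859375), 84.28400421142578)
0.57 127.80584521910237 7660 ((543.2965698242188, -134.3362274169922), (430.1190185546875, 194.56109619140625), 84.26079559326172)
194 [ 421.38953528 -112.91646968  143.98309778] ((430.66192626953125, -112.34639739990234), (138.88755798339844, 37.908714294433594), 84.36737060546875)
{'time': 1.4, 'joint_positions': array([ 1.08199819e+00,  2.75913195e-01,  1.50490173e+00,  2.00151282e-05,
        1.36070743e+00, -1.21000983e-01]), 'qvel': array([ 3.30558182e-04,  7.73470509e-04, -9.33537015e-05, -2.89801962e-03,
       -1.75039919e-04,  9.86970645e-04]), 'effort': array([ 6.31757084e-04, -4.16656780e+01, -2.46096092e+01, -7.36595484e-05,
        3.34393080e-04,  3.27076627e-06]), 'ee_pos': array([206.7611203 , 536.57327496, 231.31978701]), 'eef_rot': array([5.74489543e-01, 3.08861634e+00, 1.14558160e-04]), 'force': array([ 0.62488828, -0.47279118,  0.22586079]), 'moment': array([-0.04493606, -0.00759095,  0.00166506]), 'gripper_force': 0.0, 'grip_width': 1.0015856508416554}
```

View pics/a.png

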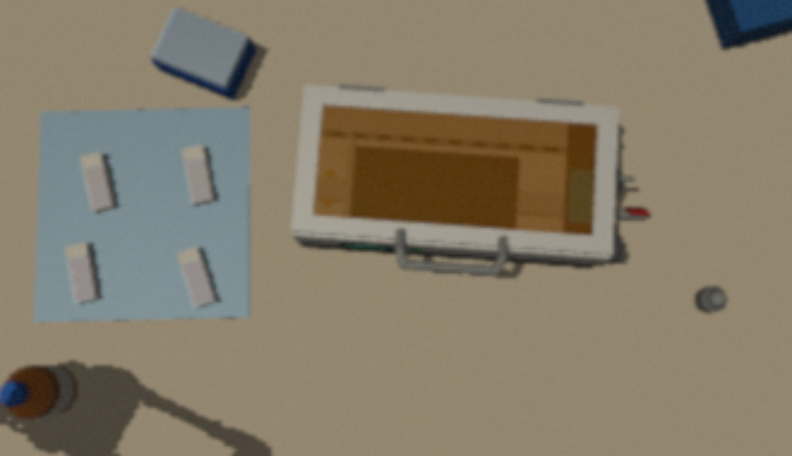

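>>> move_arm(
  motion=[
    [[0.02, -0.04, 0, -1, 0.024], [0.03, -0.08, 0, -2, 0.024], [0.04, -0.12, 0, -3, 0.024], [0.06, -0.155, 0, -4, 0.024], [0.07, -0.19, 0, -5, 0.024], [0.08, -0.23, 0, -6, 0.024], [0.1, -0.27, 0, -7, 0.024], [0.11, -0.31, 0, -8, 0.024], [0.12, -0.35, 0, -9, 0.024], [0.13, -0.38, 0, -10, 0.024]],
  ],
)

```text
time: 2.23
ee_pos: [336.5, 154.0, 231.6]
eef_rot: [2.048, 2.381, -0.0]
force: [0.9, -0.7, -0.2]
grip_width: 0.282
gripper_force: 0.0
```

```bash
python3 - <<'E'
from h import *
p=manip.snapshot("top")
print(P(p,(278.5,221.7),z=142),P(p,(257,220.4),z=142),P(p,(300,222.5),z=142))
c=cloud(p,np.ones((384,512),bool))
# side camera independent estimate
q=manip.snapshot("side")
for n in ("lid_handle","lid_hinge","stay_tab"):
    for k in manip.spot_point(q,n)[:1]: print(n,k["conf"],P(q,k["at"],z=138 if n=="lid_handle" else 120),k["at"])
s=manip.silhouettes(q,"lid_handle")[:1]
for k in s:
    print(k["conf"],k["extent"])
E
```

```text
[ 415.319552  -116.7376068  142.       ] [420.84524163 -52.26020028 142.        ] [ 411.30310504 -181.20686416  142.        ]
lid_handle 0.65 [ 404.42617924 -109.02736788  138.        ] [236.9, 212.1]
lid_hinge 0.56 [ 616.42652793 -146.52715784  120.        ] [300.7, 199.0]
stay_tab 0.62 [ 426.76255441 -432.92074591  120.        ] [327.4, 276.5]
0.68 [284.5, 211.1, 129.2, 79.4]
```

>>> move_arm(
  motion=[
    [[0.01, -0.035, 0, -0.5, 0.024], [0.02, -0.07, 0, -1, 0.024], [0.03, -0.105, 0, -1.5, 0.024], [0.04, -0.14, 0, -2, 0.024], [0.05, -0.175, 0, -2.4, 0.024], [0.06, -0.21, 0, -2.4, 0.024], [0.07, -0.245, 0, -2.4, 0.024], [0.08, -0.274, -0.01, -2.4, 0.024], [0.08, -0.274, -0.02, -2.4, 0.024], [0.08, -0.274, -0.03, -2.4, 0.024]],
  ],
)

```text
time: 3.37
ee_pos: [418.3, -117.5, 200.7]
eef_rot: [2.324, 2.114, 0.001]
force: [-0.1, -0.3, -0.5]
grip_width: 0.283
gripper_force: 0.0
```

```bash
python3 - <<'E'
from h import *
p=manip.snapshot("wrist"); cv2.imwrite("pics/w1.png",p["pixels"])
print(manip.sense()["ee_pos"],manip.sense()["eef_rot"])
for k in manip.spot_point(p,"lid_handle")[:2]: print(k["conf"],k["at"],P(p,k["at"]),P(p,k["at"],z=138))
t=manip.sense()["ee_pos"]+[0,0,0]
for pt in (t,[416,-120,138]):
    c=p["camera_from_world"]@np.append(pt,1); print(c[:2]/c[2]*p["fx"]+[p["cx"],p["cy"]])
E
```

```text
[ 416.48002156 -116.08801513  198.75550756] [-2.31963914e+00 -2.11221810e+00  1.97846269e-03]
0.93 [245.8, 194.6] [ 415.50276407 -107.27969082  143.52959661] [ 415.20622506 -108.91334589  138.        ]
[246.43664663 237.62525564]
[248.26314378 208.15825206]
```

View pics/w1.png

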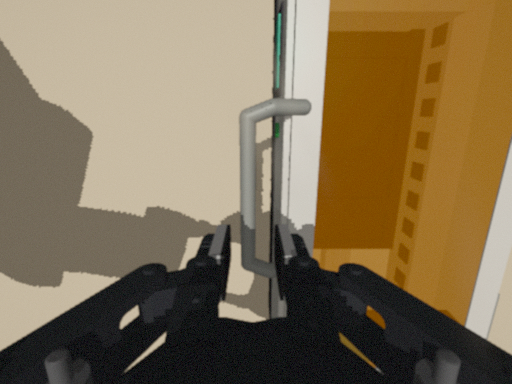

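>>> move_arm(
  motion=[
    [[0, 0.006, 0, 0, 0.022], [-0.001, 0.006, -0.02, 0, 0.022], [-0.001, 0.006, -0.04, 0, 0.022], [-0.001, 0.006, -0.055, 0, 0.022], [-0.001, 0.006, -0.07, 0, 0.022], [-0.001, 0.006, -0.08, 0, 0.022], [-0.001, 0.006, -0.08, 0, 0.022], [-0.001, 0.006, -0.08, 0, 0.0], [-0.001, 0.006, -0.08, 0, 0.0], [-0.001, 0.006, -0.08, 0, 0.0]],
  ],
)

```text
time: 4.3
ee_pos: [415.4, -110.1, 121.9]
eef_rot: [-2.323, -2.113, -0.001]
force: [-1.9, 3.7, -0.8]
grip_width: 0.111
gripper_force: 58.5
```

>>> move_arm(
  motion=[
    [[0, 0, 0, 0, 0], [0, 0, 0, 0, 0], [0, 0, 0, 0, 0], [0, 0, 0, 0, 0]],
  ],
)

```text
time: 4.63
ee_pos: [415.4, -110.2, 121.8]
eef_rot: [-2.324, -2.111, -0.002]
force: [-1.4, 6.6, 1.6]
grip_width: 0.116
gripper_force: 58.7
```

```bash
cat >> h.py <<'E'
def arc(t0,ts,yaw=-5.7):
    f=lambda t:np.array([-(223*np.cos(t)-18*np.sin(t)),223*np.sin(t)+18*np.cos(t)])
    a=np.radians(yaw)
    for t in ts:
        d=(f(t)-f(t0))/1000; print(round(t,3),[round(x,4) for x in (d[0]*np.cos(a),d[0]*np.sin(a),d[1])])
E
python3 -c "
from h import *
arc(0,np.linspace(0,.75,11)[1:]); arc(.75,np.linspace(.75,1.47,11)[1:])"
```

```text
0.075 [np.float64(0.002), np.float64(-0.0002), np.float64(0.0167)]
0.15 [np.float64(0.0052), np.float64(-0.0005), np.float64(0.0331)]
0.225 [np.float64(0.0096), np.float64(-0.001), np.float64(0.0493)]
0.3 [np.float64(0.0152), np.float64(-0.0015), np.float64(0.0651)]
0.375 [np.float64(0.022), np.float64(-0.0022), np.float64(0.0804)]
0.45 [np.float64(0.0299), np.float64(-0.003), np.float64(0.0952)]
0.525 [np.float64(0.0389), np.float64(-0.0039), np.float64(0.1093)]
0.6 [np.float64(0.0489), np.float64(-0.0049), np.float64(0.1228)]
0.675 [np.float64(0.0599), np.float64(-0.006), np.float64(0.1354)]
0.75 [np.float64(0.0717), np.float64(-0.0072), np.float64(0.1472)]
0.822 [np.float64(0.0122), np.float64(-0.0012), np.float64(0.0104)]
0.894 [np.float64(0.0251), np.float64(-0.0025), np.float64(0.0199)]
0.966 [np.float64(0.0387), np.float64(-0.0039), np.float64(0.0285)]
1.038 [np.float64(0.0529), np.float64(-0.0053), np.float64(0.0361)]
1.11 [np.float64(0.0675), np.float64(-0.0067), np.float64(0.0426)]
1.182 [np.float64(0.0826), np.float64(-0.0082), np.float64(0.048)]
1.254 [np.float64(0.098), np.float64(-0.0098), np.float64(0.0523)]
1.326 [np.float64(0.1137), np.float64(-0.0114), np.float64(0.0555)]
1.398 [np.float64(0.1296), np.float64(-0.0129), np.float64(0.0576)]
1.47 [np.float64(0.1456), np.float64(-0.0145), np.float64(0.0585)]
```

>>> move_arm(
  motion=[
    [[0.002, 0, 0.0167, 0, 0], [0.005, -0.0005, 0.033, 0, 0], [0.0096, -0.001, 0.049, 0, 0], [0.015, -0.0015, 0.065, 0, 0], [0.022, -0.002, 0.08, 0, 0], [0.03, -0.003, 0.095, 0, 0], [0.039, -0.004, 0.109, 0, 0], [0.049, -0.005, 0.123, 0, 0], [0.06, -0.006, 0.135, 0, 0], [0.0717, -0.0072, 0.147, 0, 0]],
  ],
)

```text
time: 5.47
ee_pos: [482.9, -116.6, 268.9]
eef_rot: [-2.318, -2.106, 0.008]
force: [-9.0, 4.8, 2.2]
grip_width: 0.115
gripper_force: 58.4
```

>>> move_arm(
  motion=[
    [[0.012, -0.001, 0.01, 0, 0], [0.025, -0.0025, 0.02, 0, 0], [0.0387, -0.004, 0.0285, 0, 0], [0.053, -0.005, 0.036, 0, 0], [0.0675, -0.0067, 0.0426, 0, 0], [0.0826, -0.008, 0.048, 0, 0], [0.098, -0.01, 0.052, 0, 0], [0.113, -0.0114, 0.0555, 0, 0], [0.125, -0.0125, 0.057, 0, 0], [0.135, -0.0135, 0.058, 0, 0]],
  ],
)

```text
time: 6.3
ee_pos: [623.3, -130.2, 330.0]
eef_rot: [2.323, 2.113, 0.007]
force: [-4.1, 6.3, 9.5]
grip_width: 0.116
gripper_force: 64.2
```

```bash
python3 - <<'E'
from h import *
s=manip.sense(); print(s["ee_pos"],s["force"],s["grip_width"])
q=manip.snapshot("side"); cv2.imwrite("pics/s1.png",cv2.resize(q["pixels"][100:300,150:400],None,fx=2.5,fy=2.5))
E
```

```text
[ 623.30280663 -130.1833041   329.9743273 ] [-4.14235878  6.25782066  9.49254772] 0.11604107529579331
```

View pics/s1.png

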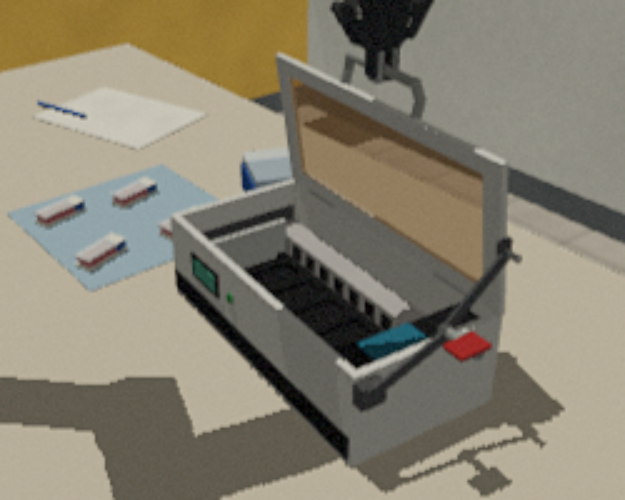

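>>> move_arm(
  motion=[
    [[0.003, -0.0003, 0, 0, 0], [0.006, -0.0006, 0, 0, 0], [0.008, -0.0008, 0, 0, 0], [0.01, -0.001, 0, 0, 0], [0.01, -0.001, 0, 0, 0], [0.01, -0.001, 0, 0, 0]],
  ],
)

```text
time: 6.85
ee_pos: [632.0, -131.1, 329.8]
eef_rot: [2.323, 2.114, 0.006]
force: [-5.3, 6.0, 9.2]
grip_width: 0.113
gripper_force: 65.3
```

>>> move_arm(
  motion=[
    [[0.002, -0.0002, 0, 0, 0], [0.002, -0.0002, 0, 0, 0], [0.004, -0.0004, 0, 0, 0], [0.004, -0.0004, 0, 0, 0]],
  ],
)

```text
time: 7.18
ee_pos: [633.1, -131.3, 329.7]
eef_rot: [-2.32, -2.111, 0.001]
force: [-11.2, 6.5, 12.4]
grip_width: 0.113
gripper_force: 65.5
```

>>> move_arm(
  motion=[
    [[0.002, 0, 0, 0, 0], [0.002, 0, 0, 0, 0], [0.002, 0, 0, 0, 0.012], [0.002, 0, 0, 0, 0.016], [0.002, 0, 0, 0, 0.022], [0.002, 0, 0, 0, 0.022], [0.002, 0, 0, 0, 0.024], [0.002, 0, 0, 0, 0.024], [0.002, 0, 0, 0, 0.024], [0.002, 0, 0, 0, 0.024]],
  ],
)

```text
time: 8.02
ee_pos: [637.5, -133.3, 327.7]
eef_rot: [-2.325, -2.112, 0.001]
force: [-4.7, 2.4, 3.9]
grip_width: 0.283
gripper_force: 2.6
```

```bash
python3 - <<'E'
from h import *
s=manip.sense(); print(s["ee_pos"],s["force"],s["grip_width"])
q=manip.snapshot("side"); cv2.imwrite("pics/s2.png",cv2.resize(q["pixels"][170:300,230:400],None,fx=4,fy=4))
for k in manip.spot_point(q,"stay_tab"): print(k["conf"],k["at"],P(q,k["at"]))
E
```

```text
[ 637.48927444 -133.3490648   327.69292598] [-4.65925034  2.38854168  3.85978506] 0.28266405203242373
0.76 [335.9, 234.6] [ 501.88810436 -383.89788719  173.23327541]
0.47 [276.9, 235.7] [ 437.03085595 -245.84536388  119.77584048]
```

View pics/s2.png

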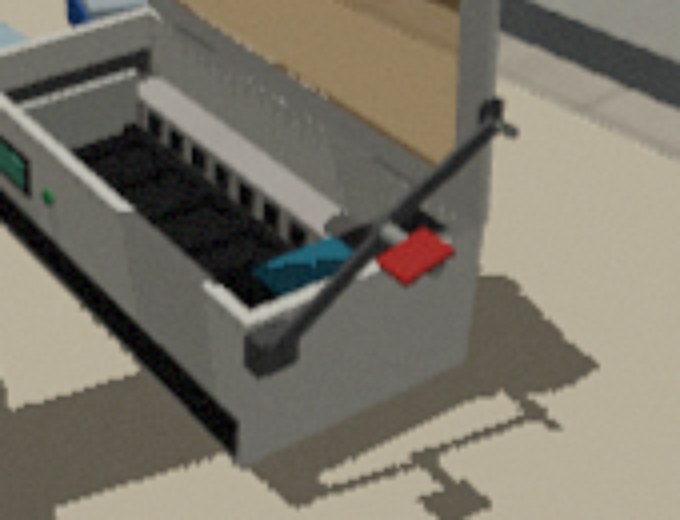

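>>> move_arm(
  motion=[
    [[-0.003, 0, 0, 0, 0.024], [-0.003, 0, 0, 0, 0.024], [-0.003, 0, 0.01, 0, 0.024], [-0.003, 0, 0.03, 0, 0.024], [-0.003, 0, 0.06, 0, 0.024], [-0.003, 0, 0.06, 0, 0.024]],
  ],
)

```text
time: 8.62
ee_pos: [638.2, -134.7, 393.1]
eef_rot: [2.317, 2.105, 0.01]
force: [0.2, 0.0, 1.8]
grip_width: 0.284
gripper_force: 0.0
```

```bash
python3 - <<'E'
from h import *
s=manip.sense(); print(s["ee_pos"],s["force"],s["grip_width"])
q=manip.snapshot("side"); cv2.imwrite("pics/s3.png",cv2.resize(q["pixels"][90:300,200:400],None,fx=2.8,fy=2.8))
for k in manip.spot_point(q,"stay_tab"): print(k["conf"],k["at"],P(q,k["at"]))
h=cv2.cvtColor(q["pixels"],cv2.COLOR_BGR2HSV); m=((h[...,0]<8)|(h[...,0]>172))&(h[...,1]>170)&(h[...,2]>100)
m[:, :300]=0; c=cloud(q,m); print(len(c),np.median(c,0),c.min(0),c.max(0))
E
```

```text
[ 638.16447772 -134.69199653  393.05440349] [0.19880161 0.0475912  1.82076191] 0.28431264867170003
0.61 [333.3, 231.5] [ 499.86240255 -376.87805748  179.1783786 ]
146 [ 497.99501802 -375.30735517  176.38689488] [ 479.12379426 -389.72730142  105.97860516] [ 605.96097265 -292.7309406   183.04136534]
```

View pics/s3.png

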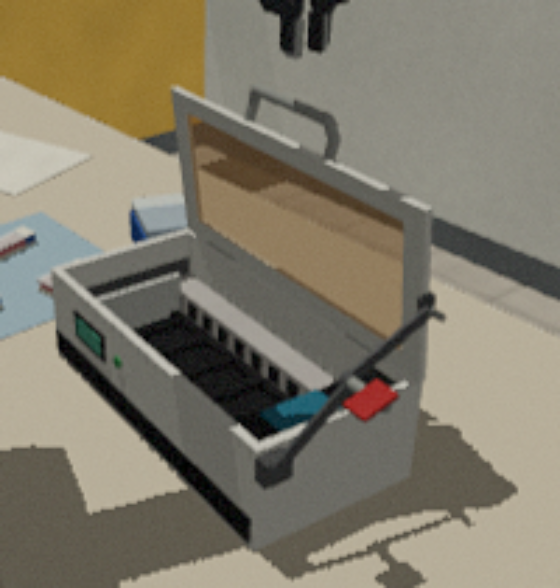

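>>> move_arm(
  motion=[
    [[-0.01, 0.02, 0, 1, 0.055], [-0.03, 0.05, 0, 2, 0.055], [-0.05, 0.085, 0, 3, 0.055], [-0.07, 0.12, 0, 4, 0.055], [-0.09, 0.155, 0, 5, 0.055], [-0.11, 0.19, 0, 6, 0.055], [-0.13, 0.225, 0, 7, 0.055], [-0.15, 0.26, 0, 8, 0.055], [-0.17, 0.3, -0.02, 9, 0.055], [-0.19, 0.33, -0.05, 10, 0.055]],
  ],
)

```text
time: 9.55
ee_pos: [451.1, 190.7, 345.0]
eef_rot: [0.947, 2.99, 0.006]
force: [0.8, 0.1, -0.9]
grip_width: 0.64
gripper_force: 0.0
```

```bash
python3 - <<'E'
from h import *
p=manip.snapshot("top"); cv2.imwrite("pics/t2.png",cv2.resize(p["pixels"][110:260,90:390],None,fx=2.6,fy=2.6))
for c in cassettes(p): print(c)
for k in ("bay1","bay2","bay3","bay4","push_plate"):
    for q in manip.spot_point(p,k)[:2]: print(k,round(q["conf"],2),np.round(q["at"]),np.round(P(p,q["at"],z=72 if k[0]=="p" else 45)),np.round(P(p,q["at"])))
c=cloud(p,np.ones((384,512),bool))
# imager frame
a=np.radians(-5.7);R=np.array([[np.cos(a),-np.sin(a)],[np.sin(a),np.cos(a)]])
l=(c[:,:2]-[544,-124])@R
m=(c[:,2]>60)&(c[:,2]<110)&(np.abs(l[:,0])<85)&(l[:,1]<185)&(l[:,1]>90)
print("plate",np.percentile(l[m],[2,50,98],axis=0),np.median(c[m,2]))
for y in range(-100,130,4):
    m=(np.abs(l[:,0]+20)<25)&(np.abs(l[:,1]-y)<2)
    print(y,round(np.median(c[m,2])),end="; ")
m=(np.abs(c[:,2]-120)<6)&(np.abs(l[:,1])<230)&(l[:,0]<-70)&(l[:,0]>-120)
print("frontwall x",np.percentile(l[m,0],[2,50,98]),"y",np.percentile(l[m,1],[1,99]))
E
```

```text
(0.77, array([568., 231.]), array([78., 31.]), 8.4, 20, array([174., 184.,  12.,  20.]))
(0.55, array([424., 233.]), array([79., 30.]), 18.5, 20, array([172., 227.,  16.,  26.]))
(0.54, array([434., 391.]), array([80., 30.]), 10.9, 20, array([123., 227.,  15.,  27.]))
bay1 0.95 [281. 193.] [ 517. -133.   45.] [ 517. -133.   43.]
bay1 0.89 [265. 193.] [519. -82.  45.] [518. -82.  51.]
bay2 0.95 [281. 193.] [ 517. -133.   45.] [ 517. -133.   43.]
bay2 0.89 [265. 193.] [519. -82.  45.] [518. -82.  51.]
bay3 0.95 [281. 193.] [ 517. -133.   45.] [ 517. -133.   43.]
bay3 0.89 [265. 193.] [519. -82.  45.] [518. -82.  51.]
bay4 0.95 [281. 193.] [ 517. -133.   45.] [ 517. -133.   43.]
bay4 0.89 [265. 193.] [519. -82.  45.] [518. -82.  51.]
push_plate 0.96 [236. 186.] [540.  13.  72.] [541.  13.  69.]
plate [[-75.84854087  93.11363855]
 [ 61.63302576 138.14675812]
 [ 84.0741394  181.11497892]] 64.86226576037438
-100 35; -96 37; -92 38; -88 52; -84 53; -80 47; -76 47; -72 47; -68 46; -64 45; -60 46; -56 45; -52 46; -48 46; -44 52; -40 55; -36 52; -32 54; -28 46; -24 47; -20 47; -16 47; -12 45; -8 45; -4 45; 0 44; 4 46; 8 53; 12 53; 16 54; 20 53; 24 45; 28 46; 32 46; 36 46; 40 46; 44 45; 48 46; 52 46; 56 46; 60 51; 64 54; 68 53; 72 53; 76 47; 80 45; 84 46; 88 45; 92 46; 96 47; 100 45; 104 46; 108 46; 112 49; 116 52; 120 53; 124 53; 128 48; frontwall x [-99.115169   -93.32859422 -73.51565073] y [-219.39406724  202.54727788]
```

View pics/t2.png

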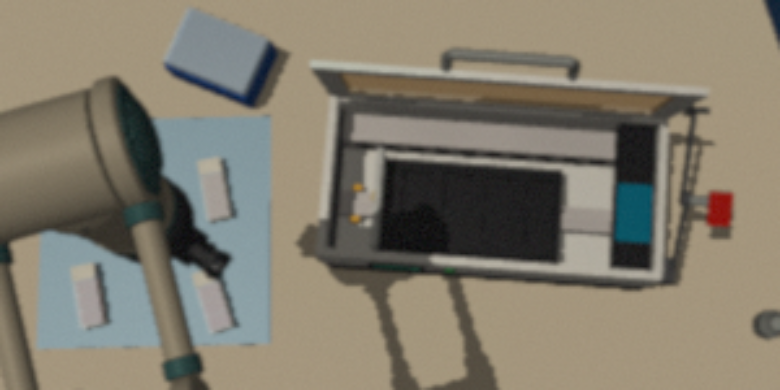

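```bash
python3 - <<'E'
from h import *
p=manip.snapshot("top")
c=cloud(p,np.ones((384,512),bool))
a=np.radians(-5.7);R=np.array([[np.cos(a),-np.sin(a)],[np.sin(a),np.cos(a)]])
l=(c[:,:2]-[544,-124])@R
for y0 in (94,41,-10,-62):
    print("\n y",y0)
    for x in range(-108,100,3):
        m=(np.abs(l[:,0]-x)<1.5)&(np.abs(l[:,1]-y0)<10)
        if m.any(): print(x,round(np.median(c[m,2])),end="; ")
print("\n y profile at x=-45..5")
for y in range(124,215,3):
    m=(np.abs(l[:,0]+20)<25)&(np.abs(l[:,1]-y)<1.5)
    if m.any(): print(y,round(np.median(c[m,2])),end="; ")
# yaw from rails: rear and front wall top edge lines
for lo,hi in ((-125,-70),):
    m=(np.abs(c[:,2]-120)<3)&(l[:,0]>lo)&(l[:,0]<hi)&(np.abs(l[:,1])<190)
    f=np.polyfit(l[m,1],l[m,0],1); print("\nfront",f,m.sum())
# bay black mask
g=cv2.cvtColor(p["pixels"],cv2.COLOR_BGR2GRAY).ravel(); 
E
```

```text
y 94
-108 0; -105 1; -102 70; -99 101; -96 120; -93 121; -90 120; -78 43; -75 45; -72 53; -69 52; -66 53; -63 54; -60 43; -57 46; -54 48; -51 44; -48 46; -45 48; -42 46; -39 45; -36 45; -33 47; -30 44; -27 46; -24 46; -21 48; -18 46; -15 47; -12 46; -9 43; -6 45; -3 45; 0 46; 3 47; 6 46; 9 44; 12 45; 15 45; 18 45; 21 44; 24 46; 27 54; 30 53; 33 52; 36 53; 39 48; 42 46; 48 15; 51 12; 54 36; 57 48; 60 64; 63 64; 66 63; 69 65; 72 65; 75 301; 78 276; 81 251; 84 222; 87 204; 90 104; 93 135; 96 122; 
 y 41
-108 -1; -105 0; -102 35; -99 85; -96 120; -93 121; -90 120; -78 43; -75 49; -72 56; -69 55; -66 55; -63 53; -60 45; -57 43; -54 44; -51 45; -48 47; -45 47; -42 45; -39 45; -36 45; -33 46; -30 49; -27 47; -24 48; -21 48; -18 43; -15 47; -12 46; -9 46; -6 44; -3 46; 0 47; 3 46; 6 46; 9 46; 12 44; 15 45; 18 46; 21 46; 24 47; 27 54; 30 54; 33 55; 36 56; 42 44; 48 15; 51 12; 54 38; 57 49; 60 63; 63 62; 66 62; 69 63; 72 304; 75 299; 78 281; 81 265; 84 239; 87 212; 90 111; 93 122; 96 121; 
 y -10
-108 0; -105 1; -102 13; -99 76; -96 121; -93 122; -90 122; -78 46; -75 44; -72 53; -69 54; -66 54
[... 479 characters left out ...]
-72 55; -69 54; -66 54; -63 53; -60 43; -57 47; -54 45; -51 46; -48 45; -45 47; -42 45; -39 45; -36 47; -33 45; -30 49; -27 44; -24 44; -21 46; -18 48; -15 46; -12 46; -9 45; -6 43; -3 44; 0 43; 3 44; 6 44; 9 44; 12 46; 15 48; 18 47; 21 43; 24 46; 27 54; 30 53; 33 52; 36 53; 39 46; 48 12; 51 12; 54 37; 57 40; 60 64; 63 64; 66 64; 69 63; 72 66; 75 300; 78 278; 81 315; 84 242; 87 210; 90 105; 93 130; 96 125; 
 y profile at x=-45..5
124 53; 127 45; 130 46; 133 46; 136 79; 139 100; 142 102; 148 37; 151 34; 154 34; 157 35; 160 33; 163 35; 166 37; 169 35; 172 36; 175 35; 178 36; 181 34; 184 30; 187 34; 190 52; 193 85; 196 117; 199 120; 202 120; 205 120; 
front [-2.02768283e-03 -9.39616613e+01] 319
```

>>> move_arm(
  motion=[
    [[-0.0215, 0.0365, -0.03, 1, 0.05], [-0.0215, 0.0365, -0.05, 2, 0.05], [-0.0215, 0.0365, -0.07, 3, 0.05], [-0.0215, 0.0365, -0.09, 4, 0.05], [-0.0215, 0.0365, -0.11, 5, 0.05], [-0.0215, 0.0365, -0.14, 6, 0.05], [-0.0215, 0.0365, -0.17, 7, 0.05], [-0.0215, 0.0365, -0.2, 8, 0.05], [-0.0215, 0.0365, -0.216, 8.9, 0.05], [-0.0215, 0.0365, -0.216, 8.9, 0.05]],
  ],
)

```text
time: 10.78
ee_pos: [427.9, 223.0, 124.7]
eef_rot: [0.487, -3.097, 0.002]
force: [0.0, 0.4, -0.8]
grip_width: 0.589
gripper_force: 0.0
```

```bash
cat >> h.py <<'E'
def where():
    s=manip.sense(); r=s["eef_rot"]; f=np.degrees(np.arctan2(r[1],r[0])); y=(2*f-90+180)%360-180
    print("tcp",np.round(s["ee_pos"],1),"ydir",round(y,1),"F",np.round(s["force"],1),"w",round(s["grip_width"]*85.4,1),"t",s["time"])
E
python3 - <<'E'
from h import *
p=manip.snapshot("wrist"); cv2.imwrite("pics/w2.png",p["pixels"]); where()
for c in cassettes(p): print(c)
for c in cassettes(manip.snapshot("top")): print(c)
E
```

```text
tcp [429.3 223.7 126.8] ydir 107.7 F [0.5 0.2 0.8] w 50.1 t 10.8333
(0.74, array([549., 232.]), array([46., 30.]), 10.5, 19, array([225., 293.,  37.,  46.]))
(0.74, array([422., 236.]), array([80., 30.]), 17.8, 19, array([269., 185.,  33.,  89.]))
(0.7, array([431., 395.]), array([80., 32.]), 10.8, 19, array([417., 238.,  60.,  82.]))
(0.63, array([413., 229.]), array([56., 31.]), 17.0, 21, array([173., 230.,  13.,  19.]))
(0.56, array([569., 231.]), array([81., 30.]), 9.6, 21, array([174., 184.,  11.,  24.]))
(0.51, array([413., 388.]), array([37., 31.]), 11.5, 21, array([125., 230.,  18.,  14.]))
(0.49, array([584., 378.]), array([32., 30.]), 14.9, 20, array([128., 179.,   8.,  10.]))
```

View pics/w2.png

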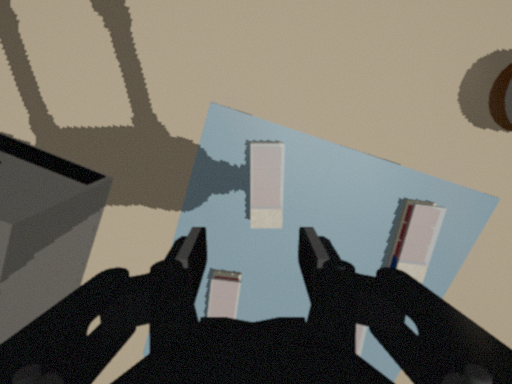

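>>> move_arm(
  motion=[
    [[-0.006, 0.011, -0.02, 0, 0.05], [-0.006, 0.011, -0.04, 0, 0.05], [-0.006, 0.011, -0.06, 0, 0.05], [-0.006, 0.011, -0.08, 0, 0.05], [-0.006, 0.011, -0.1, 0, 0.05], [-0.006, 0.011, -0.11, 0, 0.05], [-0.006, 0.011, -0.116, 0, 0.05], [-0.006, 0.011, -0.116, 0, 0.05], [-0.006, 0.011, -0.116, 0, 0.05]],
  ],
)

```text
time: 11.73
ee_pos: [424.4, 236.2, 12.8]
eef_rot: [-0.488, 3.101, 0.001]
force: [0.8, 0.0, -0.8]
grip_width: 0.579
gripper_force: 0.0
```

```bash
python3 -c "
from h import *
where()
p=manip.snapshot('wrist'); 
for c in cassettes(p): print(c)"
```

```text
tcp [424.4 236.2  12.8] ydir 107.9 F [ 0.8  0.  -0.8] w 49.5 t 11.7333
(0.76, array([422., 383.]), array([58., 19.]), 29.4, 19, array([484., 300.,  54.,  98.]))
(0.65, array([423., 236.]), array([81., 30.]), 17.7, 19, array([252., 231.,  61., 147.]))
```

>>> move_arm(
  motion=[
    [[-0.001, 0, -0.005, 0, 0.05], [-0.001, 0, -0.005, 0, 0.05], [-0.001, 0, -0.005, 0, 0.02], [-0.001, 0, -0.005, 0, 0.02], [-0.001, 0, -0.005, 0, 0.02], [-0.001, 0, -0.005, 0, 0.02], [-0.001, 0, -0.005, 0, 0.02], [-0.001, 0, 0.005, 0, 0.02], [-0.001, 0, 0.03, 0, 0.02], [-0.001, 0, 0.06, 0, 0.02]],
  ],
)

```text
time: 12.67
ee_pos: [420.4, 235.1, 70.7]
eef_rot: [0.488, -3.098, 0.002]
force: [-0.2, -0.2, -0.8]
grip_width: 0.327
gripper_force: 59.3
```

```bash
python3 -c "
from h import *
where()
print(manip.sense()['gripper_force'])"
```

```text
tcp [420.4 235.1  70.7] ydir 107.9 F [-0.2 -0.2 -0.8] w 27.9 t 12.6667
59.332128167152405
```

>>> move_arm(
  motion=[
    [[0, 0, 0.04, 0, 0.02], [0.005, -0.02, 0.08, -0.5, 0.02], [0.01, -0.05, 0.11, -1, 0.02], [0.02, -0.09, 0.12, -1.5, 0.02], [0.03, -0.13, 0.12, -2, 0.02], [0.04, -0.17, 0.12, -2.5, 0.02], [0.05, -0.21, 0.12, -3, 0.02], [0.06, -0.25, 0.12, -3.5, 0.02], [0.07, -0.29, 0.12, -3.9, 0.02], [0.08, -0.33, 0.12, -3.9, 0.02]],
  ],
)

```text
time: 13.5
ee_pos: [501.6, -94.6, 191.6]
eef_rot: [-0.153, -3.138, -0.001]
force: [0.8, 1.0, -0.5]
grip_width: 0.33
gripper_force: 59.4
```

>>> move_arm(
  motion=[
    [[0.008, -0.035, 0, 0, 0.02], [0.016, -0.065, 0, 0, 0.02], [0.016, -0.085, 0, 0, 0.02], [0.016, -0.091, 0, 0, 0.02], [0.016, -0.091, -0.02, 0, 0.02], [0.016, -0.091, -0.03, 0, 0.02], [0.016, -0.091, -0.03, 0, 0.02], [0.016, -0.091, -0.03, 0, 0.02]],
  ],
)

```text
time: 14.17
ee_pos: [517.0, -182.4, 161.0]
eef_rot: [-0.149, -3.136, -0.002]
force: [-0.2, -0.3, -0.4]
grip_width: 0.337
gripper_force: 59.4
```

```bash
python3 -c "
from h import *
where()
p=manip.snapshot('wrist'); cv2.imwrite('pics/w3.png',p['pixels'])
for c in cassettes(p): print(c)
for i in '1234':
  for q in manip.spot_point(p,'bay'+i)[:4]: print(i,round(q['conf'],2),np.round(q['at']),np.round(P(p,q['at'],z=45),1))
  break
"
```

```text
tcp [ 517.  -182.4  161. ] ydir 84.6 F [-0.2 -0.3 -0.4] w 28.8 t 14.1667
(0.91, array([ 517., -181.]), array([30., 81.]), 84.8, 173, array([255., 240.,  64., 152.]))
(0.26, array([525., -66.]), array([296., 137.]), 75.2, 52, array([368., 196., 288., 156.]))
1 0.87 [417. 184.] [530.7 -25.   45. ]
1 0.85 [306. 189.] [ 524.9 -130.4   45. ]
1 0.71 [362. 186.] [527. -77.  45.]
```

View pics/w3.png

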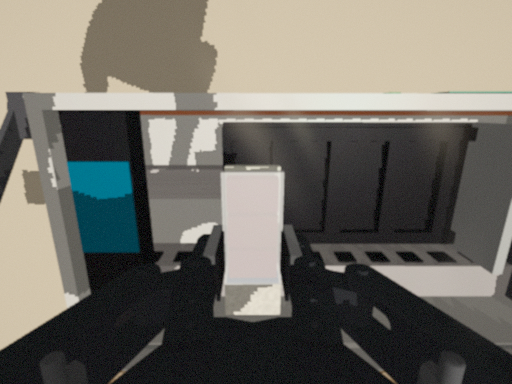

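```bash
cat >> h.py <<'E'
def local(c,o=(544,-124)):
    a=np.radians(-5.7);R=np.array([[np.cos(a),-np.sin(a)],[np.sin(a),np.cos(a)]]); return (c[:,:2]-o)@R
E
python3 - <<'E'
from h import *
p=manip.snapshot('wrist'); c=cloud(p,np.ones((384,512),bool)); l=local(c)
for y in range(-60,150,2):
    m=(np.abs(l[:,0]+35)<20)&(np.abs(l[:,1]-y)<1)&(c[:,2]<110)
    if m.sum()>3: print(y,round(np.median(c[m,2])),end="; ")
for y0 in (41,-10):
    print("\n y",y0)
    for x in range(-108,40,2):
        m=(np.abs(l[:,0]-x)<1)&(np.abs(l[:,1]-y0)<10)&(c[:,2]<130)
        if m.any(): print(x,round(np.median(c[m,2])),end="; ")
E
```

```text
-60 45; -58 45; -56 45; -54 44; -52 45; -50 45; -48 45; -46 44; -44 44; -42 49; -40 52; -38 53; -36 52; -34 53; -32 53; -30 53; -28 52; -26 45; -24 45; -22 44; -20 44; -18 45; -16 45; -14 45; -12 44; -10 44; -8 45; -6 45; -4 45; -2 45; 0 45; 2 44; 4 45; 6 44; 8 45; 10 48; 12 53; 14 52; 16 52; 18 53; 20 52; 22 52; 24 52; 26 52; 28 45; 30 44; 32 44; 34 45; 36 44; 38 44; 40 44; 42 45; 44 45; 46 44; 48 45; 50 45; 52 44; 54 45; 56 45; 58 44; 60 44; 62 48; 64 52; 66 52; 68 52; 70 52; 72 52; 74 52; 76 52; 78 52; 82 45; 84 45; 86 44; 88 44; 90 44; 92 44; 94 44; 96 44; 98 45; 100 45; 102 44; 104 44; 106 45; 108 44; 110 44; 112 44; 114 48; 116 52; 118 53; 120 53; 122 52; 124 52; 126 52; 128 52; 130 52; 134 46; 136 45; 138 74; 140 73; 
 y 41
-108 0; -100 119; -98 120; -96 120; -94 120; -92 120; -90 82; -88 38; -86 25; -84 12; -82 12; -80 44; -78 44; -76 52; -74 53; -72 53; -70 53; -68 52; -66 53; -64 44; -62 45; -60 44; -58 45; -56 45; -54 44; -52 45; -50 45; -48 44; -46 44; -44 44; -42 44; -40 45; -38 45; -36 45; -34 45; -32 44; -30 44; -28 44; -26 44; -24 45; -22 44; -20 44; -18 44; -16 45; -14 45; -12 45; -10 44; -8 44; -6 45; -4 44; -2 44; 0 44; 2 44; 4 44; 6 44; 8 44; 10 44; 12 45; 14 45; 16 44; 18 44; 20 44; 22 44; 24 49; 26 52; 28 52; 30 52; 32 53; 34 53; 36 52; 
 y -10
-108 0; -100 120; -98 120; -96 120; -94 120; -92 120; -90 119; -88 38; -86 11; -84 11; -82 12; -80 44; -78 45; -76 52; -74 53; -72 53; -70 52; -68 53; -66 53; -64 48; -62 45; -60 45; -58 44; -56 45; -54 44; -52 45; -50 44; -48 45; -46 45; -44 45; -42 45; -40 45; -38 44; -36 45; -34 44; -32 45; -30 45; -28 44; -26 44; -24 45; -22 44; -20 44; -18 44; -16 45; -14 45; -12 44; -10 44; -8 44; -6 44; -4 44; -2 44; 0 44; 2 45; 4 44; 6 44; 8 44; 10 44; 12 45; 14 44; 16 44; 18 44; 20 44; 22 45; 24 50; 26 52; 28 52; 30 52; 32 52; 34 52; 36 52;
```

>>> move_arm(
  motion=[
    [[0.0015, -0.001, -0.02, 0, 0.02], [0.0015, -0.001, -0.045, 0, 0.02], [0.0015, -0.001, -0.065, 0, 0.02], [0.0015, -0.001, -0.08, 0, 0.02], [0.0015, -0.001, -0.09, 0, 0.02], [0.0015, -0.001, -0.095, 0, 0.02], [0.0015, -0.001, -0.099, 0, 0.02], [0.0015, -0.001, -0.102, 0, 0.02], [0.0015, -0.001, -0.104, 0, 0.02], [0.0015, -0.001, -0.104, 0, 0.02]],
  ],
)

```text
time: 15.2
ee_pos: [519.6, -184.8, 58.2]
eef_rot: [0.15, 3.137, -0.0]
force: [-0.5, -0.8, -1.1]
grip_width: 0.334
gripper_force: 59.4
```

```bash
python3 -c "
from h import *
where()
p=manip.snapshot('wrist'); c=cloud(p,np.ones((384,512),bool)); l=local(c)
for y in range(-100,20,2):
    m=(np.abs(l[:,0]+45)<15)&(np.abs(l[:,1]-y)<1)&(c[:,2]<110)
    if m.sum()>3: print(y,round(np.median(c[m,2])),end='; ')
print()
for x in range(-90,50,2):
    m=(np.abs(l[:,0]-x)<1)&(np.abs(l[:,1]+62)<10)&(c[:,2]<130)
    if m.any(): print(x,round(np.median(c[m,2])),end='; ')
"
```

```text
tcp [ 519.6 -184.8   58.2] ydir 84.5 F [-0.5 -0.8 -1.1] w 28.5 t 15.2
-100 12; -98 12; -96 12; -94 13; -92 35; -90 36; -86 53; -84 53; -82 53; -80 53; -78 48; -76 70; -74 70; -72 70; -70 70; -68 70; -66 70; -64 70; -62 70; -60 70; -58 70; -56 70; -54 70; -52 70; -50 70; -48 70; -46 44; -44 45; -42 49; -40 53; -38 53; -36 52; -34 52; -32 53; -30 52; -28 52; -26 52; -24 45; -22 45; -20 45; -18 45; -16 44; -14 44; -12 45; -10 45; -8 45; -6 45; -4 45; -2 45; 0 44; 2 45; 4 45; 6 45; 8 45; 10 49; 12 52; 14 53; 16 52; 18 52; 
-90 115; -88 38; -86 37; -84 12; -82 12; -80 13; -78 45; -76 49; -74 53; -72 53; -70 52; -68 53; -66 53; -64 52; -62 45; -60 45; -58 56; -56 70; -54 70; -52 70; -50 70; -48 70; -46 70; -44 70; -42 70; -40 70; -38 70; -36 70; -34 70; -32 70; -30 70; -28 70; -26 70; -24 70; -22 70; -20 70; -18 70; -16 70; -14 70; -12 70; -10 70; -8 70; -6 70; -4 70; -2 70; 0 70; 2 70; 4 70; 6 70; 8 70; 10 70; 12 70; 14 70; 16 70; 18 70; 20 70; 22 70; 24 68;
```

>>> move_arm(
  motion=[
    [[-0.001, 0.001, 0, 0, 0.02], [-0.0018, 0.0017, 0, 0, 0.02], [-0.0018, 0.0017, -0.002, 0, 0.02], [-0.0018, 0.0017, -0.004, 0, 0.02], [-0.0018, 0.0017, -0.005, 0, 0.02], [-0.0018, 0.0017, -0.005, 0, 0.02]],
  ],
)

```text
time: 15.75
ee_pos: [517.6, -183.0, 52.8]
eef_rot: [0.15, 3.138, 0.0]
force: [-0.1, 0.3, 1.1]
grip_width: 0.329
gripper_force: 60.0
```

```bash
python3 -c "
from h import *
where()"
```

```text
tcp [ 517.6 -183.    52.8] ydir 84.5 F [-0.1  0.3  1.1] w 28.1 t 15.75
```

>>> move_arm(
  motion=[
    [[0, 0, 0, 0, 0.034], [0, 0, 0, 0, 0.037], [0, 0, 0, 0, 0.037], [0, 0, 0, 0, 0.037], [0, 0, 0.01, 0, 0.037], [0, 0, 0.025, 0, 0.037], [0, 0, 0.05, 0, 0.037], [0, 0, 0.08, 0, 0.037], [0, 0, 0.12, 0, 0.05], [0, 0, 0.15, 0, 0.05]],
  ],
)

```text
time: 16.58
ee_pos: [517.9, -183.1, 206.3]
eef_rot: [0.15, 3.135, -0.002]
force: [0.6, -0.1, 1.2]
grip_width: 0.582
gripper_force: 0.0
```

```bash
cat >> h.py <<'E'
def prof(p,y0,y1,yb):
    c=cloud(p,np.ones((384,512),bool)); l=local(c)
    for y in range(y0,y1,2):
        m=(np.abs(l[:,0]+45)<15)&(np.abs(l[:,1]-y)<1)&(c[:,2]<110)
        if m.sum()>3: print(y,round(np.median(c[m,2])),end='; ')
    print()
    for x in list(range(-70,-48,2))+list(range(14,34,2)):
        m=(np.abs(l[:,0]-x)<1)&(np.abs(l[:,1]-yb)<8)&(c[:,2]<130)
        if m.any(): print(x,round(np.median(c[m,2])),end='; ')
    print()
E
python3 -c "
from h import *
where()
p=manip.snapshot('wrist'); prof(p,-90,-20,-62)
for c in cassettes(p): print(c)
for c in cassettes(manip.snapshot('top')): print(c)
"
```

```text
tcp [ 517.9 -183.1  206.3] ydir 84.5 F [ 0.6 -0.1  1.2] w 49.7 t 16.5833
-90 33; -86 53; -84 53; -82 53; -80 53; -78 45; -76 64; -74 65; -72 65; -70 64; -68 64; -66 64; -64 65; -62 65; -60 65; -58 65; -56 65; -54 65; -52 64; -50 65; -48 65; -46 64; -44 45; -42 46; -40 52; -38 53; -36 53; -34 53; -32 52; -30 53; -28 52; -26 45; -24 45; -22 45; 
-70 52; -68 53; -66 52; -64 45; -62 45; -60 62; -58 65; -56 65; -54 65; -52 65; -50 65; 14 64; 16 65; 18 65; 20 64; 24 53; 26 53; 28 52; 30 53; 32 52; 
(0.96, array([ 517., -182.]), array([30., 80.]), 84.8, 64, array([254., 176.,  34.,  76.]))
(0.51, array([ 546., -337.]), array([ 6., 55.]), 84.6, 184, array([ 34., 221.,  65., 221.]))
(0.66, array([434., 391.]), array([79., 32.]), 9.4, 20, array([124., 225.,  17.,  27.]))
(0.53, array([562., 372.]), array([78., 30.]), 15.0, 20, array([130., 186.,  13.,  28.]))
(0.52, array([568., 231.]), array([79., 31.]), 9.8, 21, array([172., 182.,   6.,  27.]))
(0.52, array([ 512., -184.]), array([29., 68.]), 83.9, 65, array([298., 194.,   8.,  24.]))
```

>>> move_arm(
  motion=[
    [[0.005, 0.04, 0, 0.5, 0.05], [0.01, 0.08, 0, 1, 0.05], [0.015, 0.12, 0, 1.5, 0.05], [0.02, 0.16, 0, 2, 0.05], [0.025, 0.2, 0, 2.5, 0.05], [0.03, 0.24, 0, 2.5, 0.05], [0.035, 0.28, 0, 2.5, 0.05], [0.04, 0.32, 0, 2.5, 0.05], [0.045, 0.36, 0, 2.5, 0.05], [0.05, 0.4, -0.02, 2.5, 0.05]],
  ],
)

```text
time: 17.62
ee_pos: [568.3, 216.8, 185.7]
eef_rot: [-0.261, 3.127, 0.002]
force: [0.9, -0.4, 0.2]
grip_width: 0.587
gripper_force: 0.0
```

>>> move_arm(
  motion=[
    [[0, 0.0165, -0.035, 0, 0.05], [0, 0.0165, -0.07, 0, 0.05], [0, 0.0165, -0.1, 0, 0.05], [0, 0.0165, -0.12, 0, 0.05], [0, 0.0165, -0.13, 0, 0.05], [0, 0.0165, -0.13, 0, 0.05]],
  ],
)

```text
time: 18.12
ee_pos: [564.2, 229.7, 50.5]
eef_rot: [0.26, -3.123, 0.002]
force: [-0.7, -0.4, -0.2]
grip_width: 0.586
gripper_force: 0.0
```

```bash
python3 -c "
from h import *
where()
p=manip.snapshot('wrist')
for c in cassettes(p): print(c)
"
```

```text
tcp [564.2 229.7  50.5] ydir 99.5 F [-0.7 -0.4 -0.2] w 50.1 t 18.1167
(0.88, array([560., 376.]), array([81., 32.]), 13.7, 19, array([458., 241.,  78., 117.]))
(0.85, array([567., 235.]), array([81., 30.]), 10.1, 19, array([259., 218.,  49., 116.]))
```

>>> move_arm(
  motion=[
    [[0, 0.001, -0.015, 0, 0.05], [0, 0.001, -0.03, 0, 0.05], [0, 0.001, -0.04, 0, 0.05], [0, 0.001, -0.044, 0, 0.05], [0, 0.001, -0.044, 0, 0.05], [0, 0.001, -0.044, 0, 0.05]],
  ],
)

```text
time: 18.72
ee_pos: [567.8, 231.6, 11.1]
eef_rot: [-0.261, 3.129, 0.001]
force: [0.7, -0.7, 0.5]
grip_width: 0.588
gripper_force: 0.0
```

Slight correction, grip, lift.

>>> move_arm(
  motion=[
    [[-0.001, 0.003, -0.003, 0, 0.05], [-0.001, 0.003, -0.003, 0, 0.02], [-0.001, 0.003, -0.003, 0, 0.02], [-0.001, 0.003, -0.003, 0, 0.02], [-0.001, 0.003, -0.003, 0, 0.02], [-0.001, 0.003, -0.003, 0, 0.02], [-0.001, 0.003, 0.01, 0, 0.02], [-0.001, 0.003, 0.04, 0, 0.02], [-0.001, 0.003, 0.08, 0, 0.02], [-0.001, 0.003, 0.12, 0, 0.02]],
  ],
)

```text
time: 19.55
ee_pos: [564.9, 234.1, 130.1]
eef_rot: [0.26, -3.127, 0.001]
force: [1.5, -0.7, -0.7]
grip_width: 0.329
gripper_force: 60.9
```

```bash
python3 -c "
from h import *
where()
p=manip.snapshot('wrist'); where()
for c in cassettes(p): print(c)
"
```

```text
tcp [564.9 234.1 130.1] ydir 99.5 F [ 1.5 -0.7 -0.7] w 28.1 t 19.55
tcp [570.4 235.8 139.8] ydir 99.5 F [2.7 0.6 3.2] w 28.1 t 19.6
(0.8, array([432., 394.]), array([80., 33.]), 9.4, 20, array([462.,  63.,  64., 103.]))
(0.61, array([560., 376.]), array([80., 31.]), 13.4, 19, array([397., 204.,  53.,  86.]))
(0.2, array([713., 185.]), array([16., 91.]), 38.5, 47, array([208., 324., 129.,  61.]))
```

>>> move_arm(
  motion=[
    [[-0.004, -0.03, 0.03, -0.5, 0.02], [-0.008, -0.07, 0.06, -1, 0.02], [-0.012, -0.11, 0.06, -1.5, 0.02], [-0.017, -0.15, 0.06, -2, 0.02], [-0.022, -0.19, 0.06, -2.5, 0.02], [-0.027, -0.23, 0.06, -2.5, 0.02], [-0.032, -0.27, 0.06, -2.5, 0.02], [-0.037, -0.31, 0.06, -2.5, 0.02], [-0.042, -0.345, 0.05, -2.5, 0.02], [-0.044, -0.366, 0.03, -2.5, 0.02]],
  ],
)

```text
time: 20.48
ee_pos: [522.7, -135.8, 161.4]
eef_rot: [0.153, 3.134, -0.005]
force: [1.3, 0.2, -0.6]
grip_width: 0.333
gripper_force: 61.0
```

>>> move_arm(
  motion=[
    [[0, 0, -0.025, 0, 0.02], [0, 0, -0.05, 0, 0.02], [0, 0, -0.075, 0, 0.02], [0, 0, -0.09, 0, 0.02], [0, 0, -0.096, 0, 0.02], [0, 0, -0.098, 0, 0.02], [0, 0, -0.098, 0, 0.02]],
  ],
)

```text
time: 21.07
ee_pos: [522.1, -131.4, 62.0]
eef_rot: [-0.15, -3.137, -0.0]
force: [-0.8, 0.2, 0.2]
grip_width: 0.333
gripper_force: 60.9
```

```bash
python3 -c "
from h import *
where()
p=manip.snapshot('wrist'); prof(p,-70,60,-10); where()
for c in cassettes(p): print(c)
"
```

```text
tcp [ 522.1 -131.4   62. ] ydir 84.5 F [-0.8  0.2  0.2] w 28.5 t 21.0667
-70 64; -68 65; -66 64; -64 64; -62 64; -60 64; -58 64; -56 64; -54 65; -52 65; -50 64; -48 64; -46 51; -44 45; -42 52; -40 53; -38 52; -36 53; -34 53; -32 53; -30 53; -28 68; -26 79; -24 79; -22 74; -20 73; -18 73; -16 73; -14 73; -12 73; -10 73; -8 73; -6 73; -4 73; -2 73; 0 73; 2 73; 4 73; 6 74; 8 88; 10 53; 12 53; 14 53; 16 53; 18 53; 20 53; 22 53; 24 53; 26 51; 28 45; 30 45; 32 44; 34 45; 36 45; 38 45; 40 45; 42 44; 44 44; 46 45; 48 44; 50 45; 52 45; 54 45; 56 45; 58 45; 
-70 53; -68 53; -66 52; -64 52; -62 45; -60 60; -58 73; -56 73; -54 73; -52 74; -50 74; 14 73; 16 73; 18 73; 20 72; 
tcp [ 522.7 -131.6   62.7] ydir 84.5 F [ 0.3 -0.6 -0.3] w 28.2 t 21.1167
(0.73, array([537., -89.]), array([244., 132.]), 84.3, 52, array([309., 234., 406., 226.]))
(0.62, array([ 522., -131.]), array([30., 80.]), 84.6, 73, array([252., 239.,  64., 146.]))
```

>>> move_arm(
  motion=[
    [[0, 0, -0.004, 0, 0.02], [0, 0, -0.007, 0, 0.02], [0, 0, -0.0085, 0, 0.02], [0, 0, -0.0085, 0, 0.02], [0, 0, -0.0085, 0, 0.02]],
  ],
)

```text
time: 21.58
ee_pos: [522.1, -131.4, 53.9]
eef_rot: [0.15, 3.138, 0.0]
force: [0.3, 0.1, -0.4]
grip_width: 0.332
gripper_force: 60.9
```

>>> move_arm(
  motion=[
    [[0, 0, -0.001, 0, 0.034], [0, 0, -0.001, 0, 0.036], [0, 0, -0.001, 0, 0.036], [0, 0, -0.001, 0, 0.036], [0, 0, 0.01, 0, 0.036], [0, 0, 0.025, 0, 0.036], [0, 0, 0.05, 0, 0.036], [0, 0, 0.08, 0, 0.036], [0, 0, 0.12, 0, 0.05], [0, 0, 0.15, 0, 0.05]],
  ],
)

```text
time: 22.42
ee_pos: [522.5, -131.6, 206.5]
eef_rot: [0.15, 3.136, -0.001]
force: [1.8, 0.2, 0.4]
grip_width: 0.587
gripper_force: 0.0
```

```bash
python3 -c "
from h import *
where()
p=manip.snapshot('wrist')
for c in cassettes(p): print(c)
for c in cassettes(manip.snapshot('top')): print(c)
"
```

```text
tcp [ 522.5 -131.6  206.5] ydir 84.5 F [1.8 0.2 0.4] w 50.2 t 22.4167
(0.73, array([ 541., -128.]), array([425., 196.]), 84.3, 119, array([256., 239., 512., 290.]))
(0.65, array([ 517., -182.]), array([30., 80.]), 84.5, 64, array([204., 177.,  34.,  80.]))
(0.62, array([526., -96.]), array([226., 119.]), 84.5, 52, array([306., 185., 255., 125.]))
(0.61, array([ 522., -130.]), array([30., 80.]), 84.8, 64, array([254., 177.,  32.,  77.]))
(0.82, array([434., 392.]), array([80., 31.]), 11.3, 21, array([124., 223.,  15.,  28.]))
(0.81, array([562., 373.]), array([80., 31.]), 13.9, 20, array([131., 186.,  14.,  26.]))
(0.6, array([ 517., -133.]), array([30., 66.]), 84.2, 66, array([281., 192.,   7.,  24.]))
(0.6, array([ 515., -185.]), array([30., 71.]), 84.0, 66, array([298., 195.,   9.,  23.]))
```

>>> move_arm(
  motion=[
    [[0.003, 0.04, 0, 0.5, 0.05], [0.006, 0.08, 0, 1, 0.05], [0.009, 0.12, 0, 1.5, 0.05], [0.012, 0.16, 0, 2, 0.05], [0.015, 0.2, 0, 2.5, 0.05], [0.018, 0.24, 0, 3, 0.05], [0.021, 0.28, 0, 3.17, 0.05], [0.024, 0.32, 0, 3.17, 0.05], [0.027, 0.36, 0, 3.17, 0.05], [0.03, 0.4, 0, 3.17, 0.05]],
  ],
)

```text
time: 23.45
ee_pos: [550.7, 270.2, 201.4]
eef_rot: [0.37, -3.116, 0.002]
force: [0.9, 0.2, 0.2]
grip_width: 0.586
gripper_force: 0.0
```

>>> move_arm(
  motion=[
    [[0.003, 0.04, -0.01, 0, 0.05], [0.006, 0.08, -0.03, 0, 0.05], [0.008, 0.107, -0.06, 0, 0.05], [0.008, 0.107, -0.095, 0, 0.05], [0.008, 0.107, -0.125, 0, 0.05], [0.008, 0.107, -0.14, 0, 0.05], [0.008, 0.107, -0.15, 0, 0.05], [0.008, 0.107, -0.15, 0, 0.05]],
  ],
)

```text
time: 24.12
ee_pos: [557.5, 374.2, 49.4]
eef_rot: [0.37, -3.112, 0.005]
force: [0.0, -0.2, 0.1]
grip_width: 0.583
gripper_force: 0.0
```

```bash
python3 -c "
from h import *
where()
p=manip.snapshot('wrist');where()
for c in cassettes(p): print(c)
"
```

```text
tcp [557.5 374.2  49.4] ydir 103.5 F [ 0.  -0.2  0.1] w 49.8 t 24.1167
tcp [558.9 374.9  51.7] ydir 103.5 F [ 0.3 -0.4 -0.9] w 50.1 t 24.1667
(0.65, array([560., 376.]), array([80., 30.]), 13.3, 19, array([254., 217.,  50., 116.]))
(0.62, array([447., 397.]), array([49., 31.]), 10.7, 20, array([335.,  47.,  67.,  94.]))
```

>>> move_arm(
  motion=[
    [[0, 0.0005, -0.02, 0, 0.05], [0, 0.0005, -0.035, 0, 0.05], [0, 0.0005, -0.044, 0, 0.05], [0, 0.0005, -0.046, 0, 0.05], [0, 0.0005, -0.046, 0, 0.05], [0, 0.0005, -0.046, 0, 0.05]],
  ],
)

```text
time: 24.72
ee_pos: [561.0, 376.4, 9.1]
eef_rot: [-0.37, 3.118, 0.001]
force: [0.4, -0.3, -0.6]
grip_width: 0.583
gripper_force: 0.0
```

>>> move_arm(
  motion=[
    [[-0.001, 0, -0.001, 0, 0.02], [-0.001, 0, -0.001, 0, 0.02], [-0.001, 0, -0.001, 0, 0.02], [-0.001, 0, -0.001, 0, 0.02], [-0.001, 0, -0.001, 0, 0.02], [-0.001, 0, -0.001, 0, 0.02], [-0.001, 0, 0.01, 0, 0.02], [-0.001, 0, 0.04, 0, 0.02], [-0.001, 0, 0.08, 0, 0.02], [-0.001, 0, 0.12, 0, 0.02]],
  ],
)

```text
time: 25.55
ee_pos: [558.0, 375.5, 128.2]
eef_rot: [0.37, -3.116, 0.002]
force: [0.8, 0.7, -0.2]
grip_width: 0.33
gripper_force: 61.4
```

>>> move_arm(
  motion=[
    [[-0.002, -0.03, 0.03, -0.5, 0.02], [-0.005, -0.07, 0.06, -1, 0.02], [-0.008, -0.11, 0.06, -1.5, 0.02], [-0.011, -0.15, 0.06, -2, 0.02], [-0.014, -0.19, 0.06, -2.5, 0.02], [-0.017, -0.23, 0.06, -3, 0.02], [-0.02, -0.27, 0.06, -3.17, 0.02], [-0.023, -0.31, 0.06, -3.17, 0.02], [-0.026, -0.35, 0.06, -3.17, 0.02], [-0.028, -0.38, 0.06, -3.17, 0.02]],
  ],
)

```text
time: 26.38
ee_pos: [530.1, -6.8, 188.3]
eef_rot: [-0.152, -3.138, 0.002]
force: [0.5, -1.1, -0.4]
grip_width: 0.334
gripper_force: 61.4
```

```bash
python3 -c "
from h import *
where()
p=manip.snapshot('wrist');where()
for c in cassettes(p): print(c)
"
```

```text
tcp [530.1  -6.8 188.3] ydir 84.5 F [ 0.5 -1.1 -0.4] w 28.5 t 26.3833
tcp [530.2 -11.7 188.3] ydir 84.3 F [-0.7 -4.2 -0.6] w 28.4 t 26.4333
(0.81, array([530.,  -6.]), array([30., 81.]), 84.6, 200, array([253., 239.,  68., 148.]))
(0.81, array([ 523., -131.]), array([31., 80.]), 84.7, 64, array([129., 186.,  47.,  79.]))
```

>>> move_arm(
  motion=[
    [[-0.002, -0.035, 0, 0, 0.02], [-0.003, -0.065, -0.01, 0, 0.02], [-0.0035, -0.076, -0.03, 0, 0.02], [-0.0035, -0.076, -0.06, 0, 0.02], [-0.0035, -0.076, -0.085, 0, 0.02], [-0.0035, -0.076, -0.105, 0, 0.02], [-0.0035, -0.076, -0.12, 0, 0.02], [-0.0035, -0.076, -0.126, 0, 0.02], [-0.0035, -0.076, -0.126, 0, 0.02], [-0.0035, -0.076, -0.126, 0, 0.02]],
  ],
)

```text
time: 27.32
ee_pos: [528.1, -79.5, 62.3]
eef_rot: [0.149, 3.138, 0.0]
force: [-0.3, 0.1, -0.2]
grip_width: 0.331
gripper_force: 61.4
```

```bash
python3 -c "
from h import *
where()
p=manip.snapshot('wrist'); prof(p,-30,120,43); where()
for c in cassettes(p): print(c)
"
```

```text
tcp [528.1 -79.5  62.3] ydir 84.6 F [-0.3  0.1 -0.2] w 28.3 t 27.3167
-30 53; -28 48; -26 46; -24 64; -22 64; -20 64; -18 64; -16 64; -14 64; -12 64; -10 64; -8 64; -6 64; -4 64; -2 65; 0 64; 2 64; 4 64; 6 51; 8 45; 10 52; 12 53; 14 53; 16 53; 18 53; 20 53; 22 53; 24 53; 26 53; 28 74; 30 74; 32 74; 34 74; 36 74; 38 74; 40 74; 42 74; 44 74; 46 74; 48 74; 50 74; 52 73; 54 74; 56 74; 58 74; 60 90; 62 53; 64 53; 66 53; 68 53; 70 53; 72 52; 74 53; 76 53; 78 45; 80 44; 82 45; 84 45; 86 45; 88 45; 90 45; 92 45; 94 45; 96 44; 98 45; 100 45; 102 44; 104 44; 106 44; 108 44; 110 45; 112 44; 114 49; 116 53; 118 53; 
-70 52; -68 53; -66 53; -64 52; -62 45; -60 60; -58 73; -56 74; -54 74; -52 74; -50 74; 14 74; 16 74; 18 74; 20 73; 
tcp [528.6 -79.8  62.8] ydir 84.5 F [-0.6  0.2  0.3] w 28.4 t 27.3667
(0.81, array([ 513., -130.]), array([31., 61.]), 84.7, 64, array([157., 216.,  70., 110.]))
(0.8, array([ 518., -182.]), array([32., 81.]), 84.8, 64, array([ 68., 229.,  92., 143.]))
(0.66, array([528., -79.]), array([30., 81.]), 84.7, 74, array([251., 240.,  66., 152.]))
```

>>> move_arm(
  motion=[
    [[0, 0, -0.004, 0, 0.02], [0, 0, -0.007, 0, 0.02], [0, 0, -0.009, 0, 0.02], [0, 0, -0.0095, 0, 0.02], [0, 0, -0.0095, 0, 0.02], [0, 0, -0.0095, 0, 0.034], [0, 0, -0.0095, 0, 0.036], [0, 0, -0.0095, 0, 0.036], [0, 0, -0.0095, 0, 0.036], [0, 0, -0.0095, 0, 0.036]],
  ],
)

```text
time: 28.25
ee_pos: [527.5, -79.9, 52.2]
eef_rot: [-0.15, -3.138, -0.0]
force: [0.4, -0.0, -0.1]
grip_width: 0.422
gripper_force: 0.0
```

>>> move_arm(
  motion=[
    [[0, 0, 0.015, 0, 0.036], [0, 0, 0.04, 0, 0.036], [0, 0, 0.08, 0, 0.036], [0, 0, 0.12, 0, 0.05], [0, 0, 0.15, 0, 0.05], [0, 0, 0.15, 0, 0.05]],
  ],
)

```text
time: 28.75
ee_pos: [531.7, -81.0, 209.2]
eef_rot: [0.149, 3.125, -0.005]
force: [0.3, 0.3, 1.2]
grip_width: 0.584
gripper_force: 0.0
```

```bash
python3 -c "
from h import *
where()
p=manip.snapshot('wrist')
for c in cassettes(p): print(c)
for c in cassettes(manip.snapshot('top')): print(c)
where()
"
```

```text
tcp [531.7 -81.  209.2] ydir 84.5 F [0.3 0.3 1.2] w 49.9 t 28.75
(0.9, array([ 522., -130.]), array([30., 80.]), 84.4, 64, array([206., 171.,  36.,  77.]))
(0.73, array([527., -79.]), array([30., 80.]), 84.8, 64, array([254., 173.,  32.,  76.]))
(0.62, array([ 518., -182.]), array([31., 80.]), 84.5, 64, array([158., 170.,  42.,  77.]))
(0.77, array([433., 391.]), array([75., 31.]), 13.4, 20, array([123., 226.,  11.,  27.]))
(0.67, array([ 542., -132.]), array([425., 197.]), 84.1, 122, array([291., 175., 164.,  90.]))
(0.59, array([ 518., -185.]), array([30., 79.]), 83.9, 66, array([296., 196.,  10.,  26.]))
(0.44, array([514., -79.]), array([23., 50.]), 88.5, 66, array([265., 193.,   9.,  16.]))
(0.39, array([ 520., -121.]), array([12., 58.]), 76.6, 67, array([280., 192.,   0.,  17.]))
(0.17, array([ 512., -360.]), array([68., 36.]), 61.7, 180, array([359., 183.,  25.,  56.]))
tcp [526.6 -79.7 201.1] ydir 84.5 F [-0.3  0.7  0. ] w 50.1 t 28.95
```

>>> move_arm(
  motion=[
    [[-0.008, 0.04, 0, 0.5, 0.05], [-0.016, 0.08, 0, 1, 0.05], [-0.024, 0.12, 0, 1.5, 0.05], [-0.032, 0.16, 0, 2, 0.05], [-0.04, 0.2, 0, 2.67, 0.05], [-0.048, 0.24, 0, 2.67, 0.05], [-0.056, 0.28, 0, 2.67, 0.05], [-0.064, 0.32, 0, 2.67, 0.05], [-0.072, 0.36, 0, 2.67, 0.05], [-0.08, 0.4, 0, 2.67, 0.05]],
  ],
)

```text
time: 29.78
ee_pos: [445.8, 321.4, 200.1]
eef_rot: [0.289, -3.124, 0.003]
force: [0.8, -1.5, -0.1]
grip_width: 0.584
gripper_force: 0.0
```

>>> move_arm(
  motion=[
    [[-0.01, 0.04, -0.01, 0, 0.05], [-0.016, 0.074, -0.03, 0, 0.05], [-0.016, 0.074, -0.06, 0, 0.05], [-0.016, 0.074, -0.09, 0, 0.05], [-0.016, 0.074, -0.12, 0, 0.05], [-0.016, 0.074, -0.138, 0, 0.05], [-0.016, 0.074, -0.145, 0, 0.05], [-0.016, 0.074, -0.145, 0, 0.05], [-0.016, 0.074, -0.145, 0, 0.05]],
  ],
)

```text
time: 30.53
ee_pos: [431.5, 393.9, 56.8]
eef_rot: [0.288, -3.127, 0.001]
force: [-0.1, 0.2, 0.7]
grip_width: 0.587
gripper_force: 0.0
```

```bash
python3 -c "
from h import *
where()
p=manip.snapshot('wrist');where()
for c in cassettes(p): print(c)
"
```

```text
tcp [431.5 393.9  56.8] ydir 100.5 F [-0.1  0.2  0.7] w 50.1 t 30.5333
tcp [432.2 394.3  57.8] ydir 100.5 F [ 0.1 -0.4  0.1] w 50.2 t 30.5833
(0.55, array([432., 395.]), array([80., 30.]), 10.7, 19, array([252., 209.,  46., 113.]))
```

>>> move_arm(
  motion=[
    [[0, 0.0005, -0.02, 0, 0.05], [0, 0.0005, -0.035, 0, 0.05], [0, 0.0005, -0.045, 0, 0.05], [0, 0.0005, -0.049, 0, 0.05], [0, 0.0005, -0.05, 0, 0.05], [0, 0.0005, -0.05, 0, 0.05], [0, 0.0005, -0.05, 0, 0.05]],
  ],
)

```text
time: 31.22
ee_pos: [432.3, 395.0, 8.2]
eef_rot: [-0.289, 3.127, 0.002]
force: [0.6, -0.2, 0.2]
grip_width: 0.586
gripper_force: 0.0
```

>>> move_arm(
  motion=[
    [[0, 0, 0, 0, 0.02], [0, 0, 0, 0, 0.02], [0, 0, 0, 0, 0.02], [0, 0, 0, 0, 0.02], [0, 0, 0, 0, 0.02], [0, 0, 0, 0, 0.02], [0, 0, 0.02, 0, 0.02], [0, 0, 0.06, 0, 0.02], [0, 0, 0.1, 0, 0.02], [0, 0, 0.13, 0, 0.02]],
  ],
)

```text
time: 32.05
ee_pos: [432.1, 394.9, 140.0]
eef_rot: [-0.289, 3.126, 0.002]
force: [0.8, 1.2, -1.2]
grip_width: 0.331
gripper_force: 60.4
```

>>> move_arm(
  motion=[
    [[0.008, -0.03, 0.03, -0.5, 0.02], [0.018, -0.07, 0.06, -1, 0.02], [0.028, -0.11, 0.06, -1.5, 0.02], [0.038, -0.15, 0.06, -2, 0.02], [0.048, -0.19, 0.06, -2.67, 0.02], [0.058, -0.23, 0.06, -2.67, 0.02], [0.068, -0.27, 0.06, -2.67, 0.02], [0.078, -0.31, 0.06, -2.67, 0.02], [0.088, -0.35, 0.06, -2.67, 0.02], [0.097, -0.39, 0.06, -2.67, 0.02]],
  ],
)

```text
time: 32.88
ee_pos: [527.4, 7.8, 197.3]
eef_rot: [0.15, 3.138, 0.0]
force: [2.0, 1.4, -0.3]
grip_width: 0.333
gripper_force: 60.4
```

>>> move_arm(
  motion=[
    [[0.0035, -0.025, 0, 0, 0.02], [0.0035, -0.0325, -0.01, 0, 0.02], [0.0035, -0.0325, -0.03, 0, 0.02], [0.0035, -0.0325, -0.04, 0, 0.02], [0.0035, -0.0325, -0.04, 0, 0.02], [0.0035, -0.0325, -0.04, 0, 0.02]],
  ],
)

```text
time: 33.38
ee_pos: [530.1, -21.7, 156.6]
eef_rot: [-0.148, -3.136, -0.001]
force: [-0.3, -0.4, 0.0]
grip_width: 0.332
gripper_force: 60.4
```

```bash
python3 - <<'E'
from h import *
p=manip.snapshot('wrist'); where()
s=manip.sense(); c=cloud(p,np.ones((384,512),bool)); t=np.array(s["ee_pos"])
r=np.radians(84.5); e=np.array([np.cos(r),np.sin(r)])
d=c-t; lat=d[:,:2]@e; lon=d[:,:2]@np.array([e[1],-e[0]])
for h in range(0,110,8):
    m=(np.abs(d[:,2]-h)<4)&(np.abs(lon)<60)&(np.abs(lat)<90)
    if m.any(): print(h,m.sum(),np.round(np.percentile(lat[m],[0,100])))
l=local(c)
m=(np.abs(c[:,2]-100)<4)&(np.abs(l[:,0]+20)<55)&(l[:,1]>110)&(l[:,1]<180); print("plate top y",np.percentile(l[m,1],[3,50,97]),m.sum())
E
```

```text
tcp [530.9 -21.8 157.4] ydir 84.6 F [ 0.   0.7 -0.6] w 28.4 t 33.4333
0 177 [-19.  21.]
8 8453 [-27.  29.]
16 528 [-27.  29.]
24 573 [-27.  29.]
32 594 [-27.  29.]
40 1017 [-40.  44.]
48 1969 [-46.  49.]
56 5535 [-50.  52.]
64 3546 [-54.  56.]
72 7043 [-58.  59.]
80 8877 [-61.  64.]
88 10465 [-62.  64.]
96 5220 [-56.  59.]
104 285 [-18.  20.]
plate top y [138.10154054 142.01425876 146.09491917] 1194
```

>>> move_arm(
  motion=[
    [[0, -0.002, -0.03, 0, 0.02], [0, -0.002, -0.06, 0, 0.02], [0, -0.002, -0.08, 0, 0.02], [0, -0.002, -0.09, 0, 0.02], [0, -0.002, -0.09, 0, 0.02], [0, -0.002, -0.09, 0, 0.02]],
  ],
)

```text
time: 33.93
ee_pos: [531.7, -24.4, 68.1]
eef_rot: [0.149, 3.137, -0.0]
force: [-0.1, -0.4, -0.3]
grip_width: 0.332
gripper_force: 60.4
```

```bash
python3 -c "
from h import *
where()
p=manip.snapshot('wrist'); prof(p,40,150,95); where()
for c in cassettes(p): print(c)
"
```

```text
tcp [531.7 -24.4  68.1] ydir 84.6 F [-0.1 -0.4 -0.3] w 28.4 t 33.9333
40 64; 42 64; 44 64; 46 64; 48 64; 50 64; 52 64; 54 64; 56 64; 58 51; 60 45; 62 52; 64 52; 66 53; 68 53; 70 53; 72 53; 74 52; 76 53; 78 46; 80 84; 82 92; 84 80; 86 79; 88 79; 90 79; 92 79; 94 79; 96 79; 98 79; 100 79; 102 79; 104 79; 106 79; 108 79; 110 79; 112 79; 114 85; 116 89; 118 53; 120 53; 122 53; 124 53; 126 53; 128 52; 130 45; 132 44; 134 45; 136 45; 138 80; 140 99; 142 100; 144 99; 146 99; 
-70 52; -68 53; -66 53; -64 52; -62 65; -60 79; -58 79; -56 79; -54 79; -52 79; -50 79; 14 79; 16 79; 18 79; 
tcp [532.3 -24.6  68.7] ydir 84.6 F [ 0.6  0.7 -0.1] w 28.2 t 33.9833
(0.89, array([ 531., -169.]), array([10., 56.]), 76.6, 63, array([ 17., 230.,  34., 135.]))
(0.74, array([ 523., -130.]), array([32., 81.]), 84.5, 64, array([ 68., 229.,  94., 135.]))
(0.69, array([519., -78.]), array([31., 63.]), 84.5, 64, array([154., 216.,  75., 111.]))
(0.57, array([532., -23.]), array([30., 81.]), 84.6, 79, array([252., 238.,  62., 147.]))
```

>>> move_arm(
  motion=[
    [[0.0011, -0.004, 0, 0, 0.02], [0.0011, -0.004, -0.003, 0, 0.02], [0.0011, -0.004, -0.006, 0, 0.02], [0.0011, -0.004, -0.008, 0, 0.02], [0.0011, -0.004, -0.008, 0, 0.02], [0.0011, -0.004, -0.008, 0, 0.02]],
  ],
)

```text
time: 34.53
ee_pos: [531.8, -28.7, 59.1]
eef_rot: [-0.15, -3.137, -0.0]
force: [-1.1, 0.7, -0.8]
grip_width: 0.335
gripper_force: 60.4
```

>>> move_arm(
  motion=[
    [[0, 0, -0.002, 0, 0.02], [0, 0, -0.004, 0, 0.02], [0, 0, -0.004, 0, 0.02], [0, 0, -0.004, 0, 0.02]],
  ],
)

```text
time: 34.87
ee_pos: [531.9, -28.6, 55.1]
eef_rot: [-0.15, -3.138, -0.0]
force: [-0.8, 0.4, -0.7]
grip_width: 0.332
gripper_force: 60.4
```

```bash
python3 -c "
from h import *
where()
p=manip.snapshot('wrist'); prof(p,50,150,95); where(); cv2.imwrite('pics/w5.png',p['pixels'])
"
```

```text
tcp [531.9 -28.6  55.1] ydir 84.5 F [-0.8  0.4 -0.7] w 28.3 t 34.8667
50 65; 52 65; 54 65; 56 64; 58 60; 60 45; 62 52; 64 53; 66 53; 68 53; 70 53; 72 53; 74 63; 76 64; 78 80; 80 67; 82 66; 84 66; 86 66; 88 66; 90 66; 92 66; 94 66; 96 66; 98 66; 100 66; 102 66; 104 66; 106 66; 108 66; 110 80; 112 81; 114 53; 116 53; 118 53; 120 53; 122 53; 124 53; 126 52; 128 53; 130 107; 132 45; 134 45; 136 45; 138 81; 140 100; 142 100; 144 99; 146 99; 
-70 53; -68 53; -66 53; -64 52; -62 52; -60 66; -58 66; -56 66; -54 66; -52 66; -50 66; 14 66; 16 66; 18 66; 30 53; 32 52; 
tcp [532.  -28.7  55.2] ydir 84.5 F [-0.   0.7 -0.5] w 28.3 t 34.9167
```

View pics/w5.png

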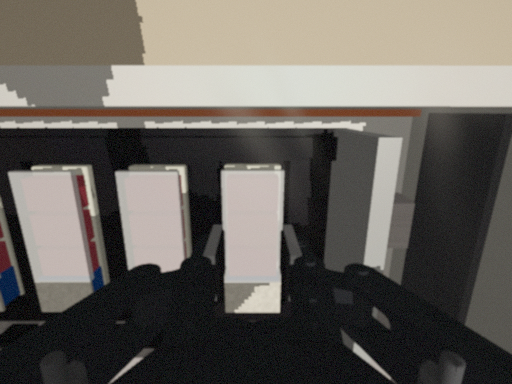

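>>> move_arm(
  motion=[
    [[0.001, 0, -0.001, 0, 0.02], [0.001, 0, -0.001, 0, 0.02], [0.001, 0, -0.001, 0, 0.032], [0.001, 0, -0.001, 0, 0.034], [0.001, 0, -0.001, 0, 0.034], [0.001, 0, -0.001, 0, 0.034]],
  ],
)

```text
time: 35.42
ee_pos: [533.1, -28.7, 54.4]
eef_rot: [0.15, 3.138, 0.0]
force: [-0.4, -0.3, -0.5]
grip_width: 0.4
gripper_force: 0.0
```

>>> move_arm(
  motion=[
    [[0, 0, 0.005, 0, 0.034], [0, 0, 0.015, 0, 0.034], [0, 0, 0.04, 0, 0.034], [0, 0, 0.08, 0, 0.034], [0, 0, 0.12, 0, 0.02], [0, 0, 0.15, 0, 0.0], [0, 0, 0.15, 0, 0.0]],
  ],
)

```text
time: 36.0
ee_pos: [537.3, -29.4, 212.5]
eef_rot: [0.149, 3.123, -0.003]
force: [1.1, -0.5, -0.3]
grip_width: 0.003
gripper_force: 0.0
```

```bash
python3 -c "
from h import *
where()
p=manip.snapshot('wrist')
for c in cassettes(p): print(c)
prof(p,74,210,95)
for q in manip.spot_point(p,'push_plate')[:2]: print(round(q['conf'],2),np.round(q['at']),np.round(P(p,q['at'],z=72)),np.round(P(p,q['at'])))
where()
for c in cassettes(manip.snapshot('top')): print(c)
"
```

```text
tcp [537.3 -29.4 212.5] ydir 84.5 F [ 1.1 -0.5 -0.3] w 0.2 t 36.0
(0.86, array([ 517., -182.]), array([32., 80.]), 84.7, 64, array([112., 169.,  42.,  78.]))
(0.74, array([ 523., -130.]), array([31., 80.]), 83.9, 64, array([158., 169.,  41.,  77.]))
(0.71, array([528., -79.]), array([30., 79.]), 84.7, 64, array([205., 169.,  37.,  80.]))
(0.67, array([532., -27.]), array([30., 79.]), 83.8, 64, array([253., 167.,  29.,  74.]))
74 53; 76 53; 78 45; 80 65; 82 64; 84 64; 86 65; 88 65; 90 64; 92 64; 94 64; 96 64; 98 64; 100 64; 102 65; 104 65; 106 65; 108 64; 110 64; 112 44; 114 47; 116 53; 118 53; 120 53; 122 53; 124 53; 126 52; 128 53; 130 45; 132 45; 134 45; 136 45; 138 75; 140 100; 142 99; 144 100; 146 99; 160 36; 162 35; 164 13; 166 21; 168 12; 170 35; 172 35; 174 25; 176 25; 178 13; 180 12; 182 12; 184 12; 186 12; 188 12; 190 12; 192 40; 194 63; 196 85; 198 95; 
-70 53; -68 53; -66 53; -64 51; -62 45; -60 64; -58 64; -56 65; -54 64; -52 64; -50 64; 14 64; 16 65; 18 64; 24 53; 26 53; 28 52; 30 52; 32 52; 
0.67 [302. 176.] [541.  23.  72.] [533.  18. 100.]
tcp [532.8 -28.7 204.9] ydir 84.5 F [ 0.1  0.6 -0.3] w -0.3 t 36.15
(0.79, array([ 524., -133.]), array([30., 79.]), 84.8, 66, array([282., 191.,   9.,  22.]))
(0.78, array([ 518., -185.]), array([30., 79.]), 84.5, 66, array([299., 195.,  10.,  25.]))
(0.71, array([523., -30.]), array([30., 57.]), 83.5, 66, array([249., 193.,  13.,  21.]))
(0.37, array([276., 423.]), array([34., 22.]), 6.5, 121, array([104., 272.,  34.,  26.]))
```

>>> move_arm(
  motion=[
    [[0.001, 0.01, 0, -1.1, 0], [0.002, 0.02, 0, -2.2, 0], [0.003, 0.03, 0, -3.3, 0], [0.004, 0.04, 0, -4.4, 0], [0.005, 0.05, 0, -5.5, 0], [0.006, 0.06, 0, -6.6, 0], [0.007, 0.065, 0, -7.7, 0], [0.008, 0.07, 0, -8.8, 0], [0.008, 0.07, 0, -9.9, 0], [0.008, 0.07, 0, -11, 0]],
  ],
)

```text
time: 37.08
ee_pos: [540.0, 41.7, 202.4]
eef_rot: [-1.839, -2.543, 0.003]
force: [-0.6, 0.0, 0.5]
grip_width: -0.0
gripper_force: 0.0
```

>>> move_arm(
  motion=[
    [[0, 0, 0, -1.1, 0], [0, 0, 0, -2.2, 0], [0, 0, 0, -3.3, 0], [0, 0, -0.01, -4.03, 0], [0, 0, -0.03, -4.03, 0], [0, 0, -0.05, -4.03, 0], [0, 0, -0.06, -4.03, 0], [0, 0, -0.06, -4.03, 0]],
  ],
)

```text
time: 37.75
ee_pos: [538.3, 41.4, 140.7]
eef_rot: [-2.324, -2.105, 0.009]
force: [-0.9, -0.2, 0.2]
grip_width: -0.003
gripper_force: 0.0
```

```bash
python3 - <<'E'
from h import *
where()
p=manip.snapshot('wrist'); where(); cv2.imwrite('pics/w6.png',p['pixels'])
c=cloud(p,np.ones((384,512),bool)); l=local(c)
m=(np.abs(c[:,2]-100)<4)&(np.abs(l[:,0]+20)<70)&(l[:,1]>130)&(l[:,1]<155); print("plate top",np.percentile(l[m],[2,50,98],axis=0),m.sum())
m=(np.abs(c[:,2]-119)<4)&(np.abs(l[:,0]+20)<60)&(l[:,1]>180)&(l[:,1]<215); print("wall",np.percentile(l[m,1],[2,50,98]) if m.any() else 0,m.sum())
h=cv2.cvtColor(p["pixels"],cv2.COLOR_BGR2HSV); m=(h[...,0]>18)&(h[...,0]<35)&(h[...,1]>150)&(h[...,2]>120); d=cloud(p,m); print(len(d), np.median(local(d),0) if len(d) else 0)
print("tcp local",local(np.array([manip.sense()["ee_pos"]])))
E
```

```text
tcp [538.3  41.4 140.7] ydir -5.7 F [-0.9 -0.2  0.2] w -0.2 t 37.75
tcp [539.6  41.3 142.4] ydir -5.7 F [ 0.5 -0.1  0.4] w -0.0 t 37.8
plate top [[-7.90613919e+01  1.37962728e+02]
 [ 5.16153418e-02  1.42691424e+02]
 [ 3.76376585e+01  1.46202338e+02]] 1366
wall [196.92894571 202.35927635 207.08204193] 3616
129 [-37.58478338 171.13674889]
tcp local [[-20.78231079 164.07987165]]
```

View pics/w6.png

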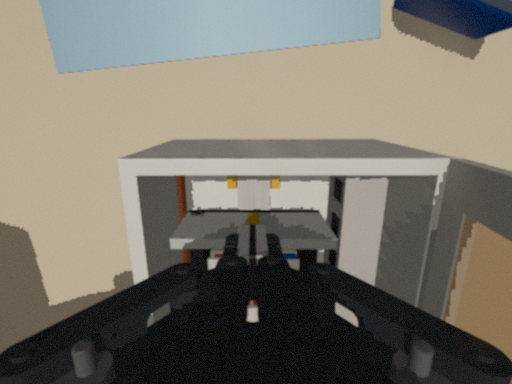

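>>> move_arm(
  motion=[
    [[0, 0, -0.02, 0, 0], [0, 0, -0.04, 0, 0], [0, 0, -0.055, 0, 0], [0, 0, -0.066, 0, 0], [0, 0, -0.074, 0, 0], [0, 0, -0.074, 0, 0], [0, 0, -0.074, 0, 0]],
  ],
)

```text
time: 38.38
ee_pos: [541.5, 41.3, 70.7]
eef_rot: [2.328, 2.109, 0.001]
force: [0.8, -0.1, 0.1]
grip_width: -0.001
gripper_force: 0.0
```

```bash
python3 -c "
from h import *
where(); print(local(np.array([manip.sense()['ee_pos']])))"
```

```text
tcp [541.5  41.3  70.7] ydir -5.7 F [ 0.8 -0.1  0.1] w -0.1 t 38.3833
[[-18.88075748 164.19944317]]
```

>>> move_arm(
  motion=[
    [[-0.0005, -0.006, 0, 0, 0], [-0.001, -0.012, 0, 0, 0], [-0.002, -0.018, 0, 0, 0], [-0.0025, -0.025, 0, 0, 0], [-0.003, -0.032, 0, 0, 0], [-0.004, -0.039, 0, 0, 0], [-0.0045, -0.046, 0, 0, 0], [-0.0053, -0.053, 0, 0, 0], [-0.006, -0.06, 0, 0, 0], [-0.006, -0.06, 0, 0, 0]],
  ],
)

```text
time: 39.22
ee_pos: [534.4, -20.6, 70.1]
eef_rot: [2.329, 2.108, -0.003]
force: [-0.4, 0.4, 0.1]
grip_width: 0.0
gripper_force: 0.0
```

>>> move_arm(
  motion=[
    [[-0.0007, -0.007, 0, 0, 0], [-0.0014, -0.014, 0, 0, 0], [-0.002, -0.021, 0, 0, 0], [-0.0028, -0.028, 0, 0, 0], [-0.0035, -0.035, 0, 0, 0], [-0.004, -0.04, 0, 0, 0], [-0.0045, -0.045, 0, 0, 0], [-0.0045, -0.045, 0, 0, 0]],
  ],
)

```text
time: 39.88
ee_pos: [530.4, -65.2, 70.2]
eef_rot: [2.328, 2.108, -0.002]
force: [0.3, -0.4, 0.4]
grip_width: -0.002
gripper_force: 0.0
```

```bash
python3 - <<'E'
from h import *
where()
p=manip.snapshot('wrist'); cv2.imwrite('pics/w7.png',p['pixels'])
for c in cassettes(p): print(c)
for c in cassettes(manip.snapshot('top')): print(c)
where()
c=cloud(p,np.ones((384,512),bool)); l=local(c)
m=(np.abs(c[:,2]-100)<4)&(np.abs(l[:,0]+20)<70)&(l[:,1]>0)&(l[:,1]<155); print("plate top",np.percentile(l[m],[2,50,98],axis=0),m.sum())
E
```

```text
tcp [530.4 -65.2  70.2] ydir -5.7 F [ 0.3 -0.4  0.4] w -0.2 t 39.8833
(0.55, array([ 526., -118.]), array([13.,  6.]), 84.1, 64, array([252., 313.,  11.,  16.]))
(0.7, array([ 515., -178.]), array([29., 77.]), 84.5, 66, array([295., 194.,  14.,  25.]))
(0.48, array([ 514., -231.]), array([30., 81.]), 86.5, 66, array([314., 193.,  10.,  27.]))
(0.45, array([ 514., -137.]), array([13., 61.]), 78.5, 66, array([280., 195.,   8.,  20.]))
(0.24, array([ 520., -181.]), array([187., 114.]), 84.3, 54, array([287., 196.,  74.,  41.]))
tcp [530.5 -64.   70.3] ydir -5.6 F [ 0.4 -0.7 -1.2] w 0.0 t 40.0833
plate top [[-89.99017008  39.44008237]
 [-89.42988253  68.7865747 ]
 [ -5.48798014 148.5673606 ]] 917
```

View pics/w7.png

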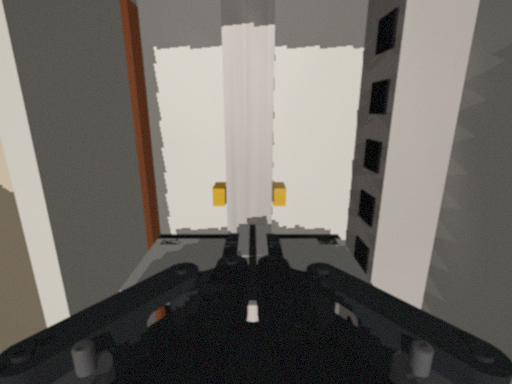

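>>> move_arm(
  motion=[
    [[-0.0003, -0.003, 0, 0, 0], [-0.0005, -0.006, 0, 0, 0], [-0.0008, -0.009, 0, 0, 0], [-0.001, -0.011, 0, 0, 0], [-0.001, -0.011, 0, 0, 0]],
  ],
)

```text
time: 40.5
ee_pos: [530.0, -69.4, 70.9]
eef_rot: [-2.328, -2.1, -0.013]
force: [1.4, 17.6, 4.5]
grip_width: -0.002
gripper_force: 9.0
```

>>> move_arm(
  motion=[
    [[-0.0002, -0.002, 0, 0, 0], [-0.0002, -0.002, 0, 0, 0], [-0.0004, -0.004, 0, 0, 0], [-0.0004, -0.004, 0, 0, 0]],
  ],
)

```text
time: 40.83
ee_pos: [529.9, -69.6, 71.4]
eef_rot: [-2.327, -2.095, -0.02]
force: [2.8, 29.1, 9.2]
grip_width: 0.002
gripper_force: 14.4
```

>>> move_arm(
  motion=[
    [[0.0015, 0.015, 0, 0, 0], [0.0025, 0.025, 0, 0, 0], [0.0025, 0.025, 0.03, 0, 0], [0.0025, 0.025, 0.07, 0, 0], [0.0025, 0.025, 0.11, 0, 0], [0.0025, 0.025, 0.14, 0, 0], [0.0025, 0.025, 0.14, 0, 0], [0.0025, 0.025, 0.14, 0, 0]],
  ],
)

```text
time: 41.5
ee_pos: [532.8, -54.5, 212.3]
eef_rot: [2.325, 2.106, 0.003]
force: [-0.7, -0.3, -0.7]
grip_width: -0.003
gripper_force: 0.0
```

```bash
python3 - <<'E'
from h import *
p=manip.snapshot('wrist');where()
for c in cassettes(p): print(c)
c=cloud(p,np.ones((384,512),bool)); l=local(c)
for y in range(10,70,2):
    m=(np.abs(l[:,0]+20)<55)&(np.abs(l[:,1]-y)<1)&(c[:,2]<115)
    if m.sum()>3: print(y,round(np.percentile(c[m,2],70)),m.sum(),end='; ')
q=manip.snapshot('top'); c=cloud(q,np.ones((384,512),bool)); l=local(c); print("\ntop")
for y in range(-200,80,3):
    m=(np.abs(l[:,0]+20)<45)&(np.abs(l[:,1]-y)<1.5)&(c[:,2]<115)
    if m.sum()>3: print(y,round(np.median(c[m,2])),end='; ')
E
```

```text
tcp [531.5 -54.2 210.5] ydir -5.6 F [-0.1  0.3 -0.7] w -0.2 t 41.55
(0.74, array([ 522., -130.]), array([30., 79.]), 83.8, 65, array([247., 240.,  72.,  28.]))
(0.65, array([ 518., -227.]), array([18., 12.]), 87.2, 65, array([255., 313.,  10.,  20.]))
10 53 38; 12 53 167; 14 53 144; 16 53 57; 34 99 22; 36 100 328; 38 100 294; 40 100 328; 42 89 1687; 44 84 650; 46 35 110; 48 13 166; 50 13 99; 52 26 159; 54 35 121; 56 13 140; 58 35 126; 60 35 110; 62 13 125; 64 36 124; 66 35 162; 68 37 116; 
top
-197 106; -194 107; -191 110; -188 111; -185 111; -182 110; -179 110; -176 111; -173 111; -170 111; -167 110; -164 110; -161 110; -158 110; -155 110; -152 109; -149 95; -146 54; -143 53; -140 54; -137 53; -134 53; -131 49; -128 65; -125 65; -122 66; -119 65; -116 65; -113 66; -110 65; -107 66; -104 65; -101 64; -98 49; -95 53; -92 53; -89 54; -86 54; -83 54; -80 47; -77 47; -74 66; -71 65; -68 65; -65 66; -62 65; -59 65; -56 67; -53 65; -50 65; -47 66; -44 53; -41 53; -38 54; -35 54; -32 54; -29 53; -26 49; -23 65; -20 65; -17 65; -14 66; -11 66; -8 66; -5 66; -2 64; 1 66; 28 48; 31 45; 34 100; 37 101; 40 99; 43 19; 46 16; 49 17; 52 17; 55 14; 58 10; 61 16; 64 13; 67 11; 70 15; 73 14; 76 13; 79 11;
```

>>> move_arm(
  motion=[
    [[-0.003, -0.03, 0.02, 1.1, 0], [-0.006, -0.065, 0.03, 2.2, 0], [-0.01, -0.1, 0.03, 3.3, 0], [-0.014, -0.14, 0.03, 4.4, 0], [-0.018, -0.18, 0.03, 5.5, 0], [-0.022, -0.22, 0.03, 6.6, 0], [-0.026, -0.255, 0.03, 7.7, 0], [-0.03, -0.29, 0.03, 8.8, 0], [-0.034, -0.32, 0.03, 9.9, 0], [-0.035, -0.328, 0.03, 11, 0]],
  ],
)

```text
time: 42.48
ee_pos: [494.9, -386.6, 237.3]
eef_rot: [-0.8, -3.034, 0.002]
force: [-0.1, 0.4, -0.5]
grip_width: 0.003
gripper_force: 0.0
```

>>> move_arm(
  motion=[
    [[0, 0, 0, 1.1, 0], [0, 0, 0, 2.2, 0], [0, 0, 0, 3.3, 0], [0, 0, 0, 4, 0], [0, 0, 0, 4, 0], [0, 0, 0, 4, 0]],
  ],
)

```text
time: 42.98
ee_pos: [496.1, -381.4, 238.5]
eef_rot: [-0.158, -3.135, -0.003]
force: [-0.6, 0.0, -0.4]
grip_width: -0.001
gripper_force: 0.0
```

```bash
python3 - <<'E'
from h import *
where()
p=manip.snapshot('wrist');where(); cv2.imwrite('pics/w8.png',p['pixels'])
h=cv2.cvtColor(p["pixels"],cv2.COLOR_BGR2HSV); m=((h[...,0]<8)|(h[...,0]>172))&(h[...,1]>150)&(h[...,2]>90)
c=cloud(p,m); c=c[(c[:,2]>140)&(c[:,2]<200)]; print(len(c),np.median(c,0),np.percentile(c,[3,97],axis=0)); print(cv2.minAreaRect(c[:,:2].astype(np.float32)))
for q in manip.spot_point(p,'stay_tab')[:1]: print(q["conf"],q["at"],P(p,q["at"]))
E
```

```text
tcp [ 496.1 -381.4  238.5] ydir 84.2 F [-0.6  0.  -0.4] w -0.1 t 42.9833
tcp [ 496.2 -381.5  238.9] ydir 84.2 F [-0.8 -0.7 -0.5] w 0.1 t 43.0333
1582 [ 496.8704954  -372.93627873  176.47534367] [[ 481.19965235 -386.30007181  171.13617317]
 [ 514.89084481 -361.10774881  182.2267602 ]]
((498.71221923828125, -374.3740234375), (27.16916847229004, 37.20622634887695), 83.86419677734375)
0.65 [260.2, 205.9] [ 498.83703528 -374.59487706  176.43242747]
```

View pics/w8.png

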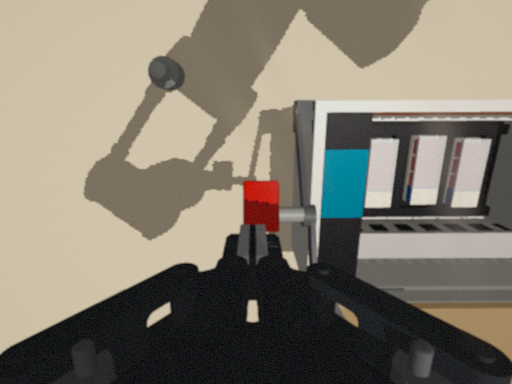

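>>> move_arm(
  motion=[
    [[0.001, 0.001, -0.015, 0, 0], [0.001, 0.002, -0.03, 0, 0], [0.001, 0.002, -0.045, 0, 0], [0.001, 0.002, -0.053, 0, 0], [0.001, 0.002, -0.056, 0, 0], [0.001, 0.002, -0.056, 0, 0]],
  ],
)

```text
time: 43.58
ee_pos: [497.4, -379.5, 183.5]
eef_rot: [-0.156, -3.136, -0.002]
force: [-0.4, 0.1, 0.4]
grip_width: 0.0
gripper_force: 0.0
```

>>> move_arm(
  motion=[
    [[0, 0, -0.006, 0, 0], [0.0035, -0.0003, -0.01, 0, 0], [0.0065, -0.0006, -0.0135, 0, 0], [0.0124, -0.0012, -0.021, 0, 0], [0.0175, -0.0017, -0.029, 0, 0], [0.0215, -0.0021, -0.0367, 0, 0], [0.0253, -0.0025, -0.046, 0, 0], [0.0265, -0.0026, -0.05, 0, 0], [0.0265, -0.0026, -0.05, 0, 0], [0.0265, -0.0026, -0.05, 0, 0]],
  ],
)

```text
time: 44.42
ee_pos: [523.7, -381.4, 133.2]
eef_rot: [-0.155, -3.136, -0.004]
force: [-0.5, 0.2, -0.1]
grip_width: -0.005
gripper_force: 0.0
```

```bash
cat >> h.py <<'E'
def red(n,lo=60,hi=200):
    p=manip.snapshot(n); h=cv2.cvtColor(p["pixels"],cv2.COLOR_BGR2HSV); m=((h[...,0]<8)|(h[...,0]>172))&(h[...,1]>150)&(h[...,2]>80)
    c=cloud(p,m); c=c[(c[:,2]>lo)&(c[:,2]<hi)&(c[:,1]<-330)&(c[:,1]>-420)]; print(n,len(c),np.median(c,0) if len(c) else 0); return p
E
python3 - <<'E'
from h import *
where(); red("wrist"); red("side")
E
```

```text
tcp [ 523.7 -381.4  133.2] ydir 84.4 F [-0.5  0.2 -0.1] w -0.4 t 44.4167
wrist 1129 [ 511.82086725 -372.37627334  133.41942514]
side 47 [ 514.7229531  -379.68311726  131.91992718]
```

>>> move_arm(
  motion=[
    [[-0.006, 0, 0.012, 0, 0], [-0.015, 0, 0.03, 0, 0], [-0.03, 0, 0.06, 0, 0], [-0.045, 0, 0.1, 0, 0], [-0.06, 0, 0.14, 0, 0], [-0.06, 0, 0.17, 0, 0], [-0.06, 0, 0.2, 0, 0], [-0.06, 0, 0.23, 0, 0], [-0.06, 0, 0.23, 0, 0]],
  ],
)

```text
time: 45.27
ee_pos: [464.7, -383.5, 372.7]
eef_rot: [0.155, 3.128, -0.014]
force: [0.3, -0.1, 0.7]
grip_width: -0.002
gripper_force: 0.0
```

```bash
python3 - <<'E'
from h import *
where(); p=red("side")
for q in manip.spot_point(p,'lid_handle')[:2]: print(q["conf"],q["at"],P(p,q["at"]))
p=manip.snapshot("top")
c=cloud(p,np.ones((384,512),bool)); l=local(c)
m=(c[:,2]>290)&(c[:,2]<370)&(np.abs(l[:,1])<215)&(l[:,0]>0)&(l[:,0]<140)
print(m.sum()); 
k=m&(np.abs(l[:,1]-0)<40); print("handle bar cand",np.percentile(l[k,0],[2,50,98]),np.percentile(c[k,2],[2,50,98]))
hh=k&(c[:,2]>np.percentile(c[k,2],98)-8); print(l[hh].mean(0),c[hh].mean(0))
for s in manip.silhouettes(p,"lid_handle")[:2]:
    d=cloud(p,s["mask"]); print(s["conf"],s["extent"],len(d),d.max(0))
for q in manip.spot_point(p,'lid_handle')[:2]: print(q["conf"],q["at"],P(p,q["at"]))
E
```

```text
tcp [ 464.7 -383.5  372.7] ydir 84.3 F [ 0.3 -0.1  0.7] w -0.2 t 45.2667
side 94 [ 523.27419136 -378.13256606  130.23352459]
0.64 [289.4, 135.3] [ 570.25075174 -136.12496571  333.89257116]
0.4 [296.9, 245.8] [ 447.94739176 -310.62484413  120.93288869]
766
handle bar cand [28.69426552 33.4459654  40.13107908] [296.52837842 338.28917693 344.40831905]
[33.74828675 -0.70629382] [ 577.51127178 -128.05467299  340.85121428]
0.79 [285.1, 153.3, 153.2, 23.3] 1336 [706.97378193  96.04196082 345.81001539]
0.59 [284.6, 150.7] [ 580.40499174 -127.02412484  341.89213708]
```

>>> move_arm(
  motion=[
    [[0, 0.01, 0.025, -1.1, 0.01], [0.01, 0.04, 0.025, -2.2, 0.02], [0.025, 0.075, 0.025, -3.3, 0.024], [0.04, 0.11, 0.025, -4.4, 0.024], [0.055, 0.145, 0.025, -5.5, 0.024], [0.07, 0.18, 0.025, -6.6, 0.024], [0.085, 0.21, 0.025, -7.7, 0.024], [0.1, 0.235, 0.025, -8.8, 0.024], [0.11, 0.255, 0.025, -9.9, 0.024], [0.112, 0.257, 0.025, -11, 0.024]],
  ],
)

```text
time: 46.35
ee_pos: [577.0, -121.0, 387.4]
eef_rot: [-1.837, -2.543, -0.002]
force: [-0.1, -1.5, 0.9]
grip_width: 0.281
gripper_force: 0.0
```

>>> move_arm(
  motion=[
    [[0, 0, 0, -1.1, 0.024], [0, 0, 0, -2.2, 0.024], [0, 0, 0, -3.3, 0.024], [0, 0, 0, -4, 0.024], [0, 0, 0, -4, 0.024], [0, 0, 0, -4, 0.024]],
  ],
)

```text
time: 46.85
ee_pos: [575.7, -125.2, 388.0]
eef_rot: [-2.324, -2.11, 0.002]
force: [0.0, -0.1, -0.3]
grip_width: 0.282
gripper_force: 0.0
```

```bash
python3 - <<'E'
from h import *
where()
p=manip.snapshot('wrist');where(); cv2.imwrite('pics/w9.png',p['pixels'])
for q in manip.spot_point(p,'lid_handle')[:2]: print(q["conf"],q["at"],P(p,q["at"]),P(p,q["at"],z=340))
c=cloud(p,np.ones((384,512),bool)); l=local(c)
m=(c[:,2]>325)&(c[:,2]<350)&(np.abs(l[:,1])<70)&(l[:,0]>0)&(l[:,0]<70)
for y in range(-60,61,15):
    k=m&(np.abs(l[:,1]-y)<5)
    if k.sum()>5: print(y,np.percentile(l[k,0],[5,50,95]),c[k,2].max(),k.sum())
s=manip.sense(); print(local(np.array([s["ee_pos"]])))
E
```

```text
tcp [ 575.7 -125.2  388. ] ydir -5.5 F [ 0.  -0.1 -0.3] w 24.1 t 46.85
tcp [ 575.8 -125.2  388.3] ydir -5.5 F [ 0.4 -0.   0.6] w 24.3 t 46.9
0.92 [250.2, 207.6] [ 575.43598355 -122.35491549  339.398188  ] [ 575.46360265 -122.14593876  340.        ]
-60 [29.42189926 37.23706274 43.20986225] 341.4064075059183 92
-45 [28.65666574 34.05924213 39.47365769] 342.0130664513999 172
-30 [28.69774956 33.99247294 39.33250636] 341.8507084182917 181
-15 [27.94586397 33.21807065 39.12447697] 342.2487587565322 200
0 [28.01718618 33.51266821 38.95999678] 341.8792736665224 206
15 [28.08306934 33.80450207 39.55796685] 342.3125800635399 225
30 [28.13802082 33.74190358 39.31907374] 342.43628780794506 241
45 [28.18987701 33.68394329 39.17426853] 342.5560990799804 248
60 [28.91455102 34.29488006 41.24761666] 342.1787101415327 293
[[31.86974967  1.91576948]]
```

View pics/w9.png

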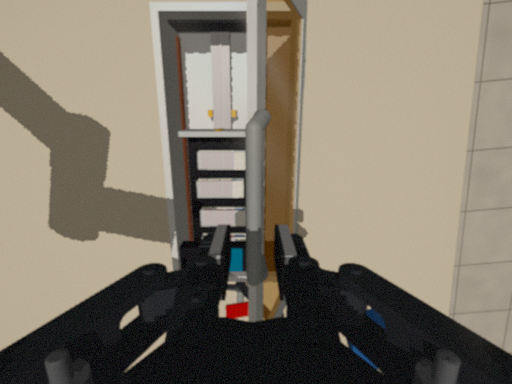

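>>> move_arm(
  motion=[
    [[0.0015, 0, -0.015, 0, 0.024], [0.0015, 0, -0.035, 0, 0.024], [0.0015, 0, -0.05, 0, 0.024], [0.0015, 0, -0.062, 0, 0.024], [0.0015, 0, -0.07, 0, 0.024], [0.0015, 0, -0.07, 0, 0.024], [0.0015, 0, -0.07, 0, 0.024]],
  ],
)

```text
time: 47.53
ee_pos: [577.6, -125.3, 319.3]
eef_rot: [-2.328, -2.109, 0.0]
force: [-0.5, 0.6, 0.3]
grip_width: 0.282
gripper_force: 0.0
```

>>> move_arm(
  motion=[
    [[0, 0, 0, 0, 0.014], [0, 0, 0, 0, 0.005], [0, 0, 0, 0, 0], [0, 0, 0, 0, 0], [0, 0, 0, 0, 0], [0, 0, 0, 0, 0]],
  ],
)

```text
time: 48.03
ee_pos: [577.9, -125.5, 320.5]
eef_rot: [2.327, 2.108, 0.001]
force: [-0.6, 0.4, 5.1]
grip_width: 0.116
gripper_force: 59.0
```

```bash
python3 - <<'E'
from h import *
where(); red("side")
t0=1.21
s=manip.sense()["ee_pos"]; f=(637.3-s[0])/.995
from scipy.optimize import brentq
t0=brentq(lambda t:223*np.cos(t)-18*np.sin(t)-f,0.5,1.5); print("theta",t0,"pred z",120+223*np.sin(t0)+18*np.cos(t0))
arc(t0,np.linspace(t0,t0*.5,11)[1:]); arc(t0*.5,np.linspace(t0*.5,0.0,13)[1:])
E
```

```text
tcp [ 577.9 -125.5  320.5] ydir -5.6 F [-0.6  0.4  5.1] w 9.9 t 48.0333
side 91 [ 522.21805372 -378.10213042  131.10152004]
theta 1.2202178201200786 pred z 335.61778500233953
1.159 [np.float64(-0.013), np.float64(0.0013), np.float64(-0.004)]
1.098 [np.float64(-0.0257), np.float64(0.0026), np.float64(-0.0089)]
1.037 [np.float64(-0.0381), np.float64(0.0038), np.float64(-0.0145)]
0.976 [np.float64(-0.0501), np.float64(0.005), np.float64(-0.0208)]
0.915 [np.float64(-0.0617), np.float64(0.0062), np.float64(-0.0279)]
0.854 [np.float64(-0.0729), np.float64(0.0073), np.float64(-0.0356)]
0.793 [np.float64(-0.0835), np.float64(0.0083), np.float64(-0.0441)]
0.732 [np.float64(-0.0937), np.float64(0.0094), np.float64(-0.0532)]
0.671 [np.float64(-0.1032), np.float64(0.0103), np.float64(-0.0628)]
0.61 [np.float64(-0.1122), np.float64(0.0112), np.float64(-0.0731)]
0.559 [np.float64(-0.007), np.float64(0.0007), np.float64(-0.0089)]
0.508 [np.float64(-0.0135), np.float64(0.0013), np.float64(-0.0182)]
0.458 [np.float64(-0.0196), np.float64(0.002), np.float64(-0.0279)]
0.407 [np.float64(-0.0251), np.float64(0.0025), np.float64(-0.0378)]
0.356 [np.float64(-0.0301), np.float64(0.003), np.float64(-0.0479)]
0.305 [np.float64(-0.0347), np.float64(0.0035), np.float64(-0.0584)]
0.254 [np.float64(-0.0387), np.float64(0.0039), np.float64(-0.069)]
0.203 [np.float64(-0.0421), np.float64(0.0042), np.float64(-0.0799)]
0.153 [np.float64(-0.045), np.float64(0.0045), np.float64(-0.0908)]
0.102 [np.float64(-0.0473), np.float64(0.0047), np.float64(-0.102)]
0.051 [np.float64(-0.0491), np.float64(0.0049), np.float64(-0.1132)]
0.0 [np.float64(-0.0503), np.float64(0.005), np.float64(-0.1245)]
```

>>> move_arm(
  motion=[
    [[-0.013, 0.0013, -0.004, 0, 0], [-0.0257, 0.0026, -0.009, 0, 0], [-0.038, 0.0038, -0.0145, 0, 0], [-0.05, 0.005, -0.021, 0, 0], [-0.0617, 0.006, -0.028, 0, 0], [-0.073, 0.0073, -0.0356, 0, 0], [-0.0835, 0.0083, -0.044, 0, 0], [-0.0937, 0.0094, -0.053, 0, 0], [-0.103, 0.0103, -0.063, 0, 0], [-0.112, 0.0112, -0.073, 0, 0]],
  ],
)

```text
time: 48.92
ee_pos: [466.8, -114.8, 246.5]
eef_rot: [2.325, 2.106, 0.003]
force: [3.1, -0.4, -0.9]
grip_width: 0.116
gripper_force: 62.4
```

```bash
python3 -c "
from h import *
where(); red('side',0); where()"
```

```text
tcp [ 466.8 -114.8  246.5] ydir -5.7 F [ 3.1 -0.4 -0.9] w 9.9 t 48.9167
side 43 [ 517.00507897 -380.19389819   93.57831875]
tcp [ 464.4 -114.5  244.2] ydir -5.7 F [ 2.5 -2.9 -6.2] w 9.9 t 48.9667
```

>>> move_arm(
  motion=[
    [[-0.007, 0.0007, -0.009, 0, 0], [-0.0135, 0.0013, -0.018, 0, 0], [-0.0196, 0.002, -0.028, 0, 0], [-0.025, 0.0025, -0.038, 0, 0], [-0.03, 0.003, -0.048, 0, 0], [-0.0347, 0.0035, -0.0584, 0, 0], [-0.0387, 0.0039, -0.069, 0, 0], [-0.042, 0.0042, -0.08, 0, 0], [-0.045, 0.0045, -0.091, 0, 0], [-0.0473, 0.0047, -0.102, 0, 0]],
  ],
)

```text
time: 49.8
ee_pos: [419.1, -110.1, 144.3]
eef_rot: [2.326, 2.108, 0.001]
force: [0.5, -1.8, 1.8]
grip_width: 0.116
gripper_force: 65.4
```

>>> move_arm(
  motion=[
    [[-0.0006, 0, -0.004, 0, 0], [-0.0012, 0.0001, -0.008, 0, 0], [-0.0018, 0.0002, -0.012, 0, 0], [-0.0022, 0.0002, -0.015, 0, 0], [-0.0026, 0.0003, -0.018, 0, 0], [-0.0028, 0.0003, -0.02, 0, 0], [-0.003, 0.0003, -0.022, 0, 0], [-0.003, 0.0003, -0.022, 0, 0]],
  ],
)

```text
time: 50.47
ee_pos: [415.8, -109.7, 122.3]
eef_rot: [2.327, 2.108, -0.0]
force: [-0.7, -4.9, -0.7]
grip_width: 0.112
gripper_force: 64.4
```

```bash
python3 -c "
from h import *
where(); red('side',0); where()"
```

```text
tcp [ 415.8 -109.7  122.3] ydir -5.6 F [-0.7 -4.9 -0.7] w 9.6 t 50.4667
side 25 [ 492.81179973 -379.80048244   51.8633156 ]
tcp [ 415.8 -109.7  122.3] ydir -5.6 F [ 0.1 -5.4 -1.6] w 9.7 t 50.5167
```

>>> move_arm(
  motion=[
    [[0, 0, -0.001, 0, 0], [0, 0, -0.002, 0, 0], [0, 0, -0.002, 0, 0], [0, 0, -0.002, 0, 0]],
  ],
)

```text
time: 50.85
ee_pos: [415.6, -109.7, 120.5]
eef_rot: [2.327, 2.109, -0.0]
force: [-1.3, -4.3, -0.9]
grip_width: 0.113
gripper_force: 64.4
```

Still free; go on until contact.

>>> move_arm(
  motion=[
    [[0, 0, -0.001, 0, 0], [0, 0, -0.002, 0, 0], [0, 0, -0.003, 0, 0], [0, 0, -0.003, 0, 0], [0, 0, -0.003, 0, 0]],
  ],
)

```text
time: 51.27
ee_pos: [415.5, -109.6, 118.9]
eef_rot: [2.327, 2.109, -0.001]
force: [-3.1, -4.2, 13.1]
grip_width: 0.116
gripper_force: 66.7
```

>>> move_arm(
  motion=[
    [[0, 0, 0.001, 0, 0.014], [0, 0, 0.001, 0, 0.02], [0, 0, 0.001, 0, 0.024], [0, 0, 0.001, 0, 0.024], [0, 0, 0.001, 0, 0.024], [0, 0, 0.02, 0, 0.024], [0, 0, 0.05, 0, 0.024], [0, 0, 0.09, 0, 0.024], [-0.02, 0.03, 0.12, 0, 0.024], [-0.04, 0.06, 0.14, 0, 0.024]],
  ],
)

```text
time: 52.1
ee_pos: [379.3, -53.1, 257.3]
eef_rot: [2.329, 2.104, 0.003]
force: [0.3, 0.9, -0.4]
grip_width: 0.278
gripper_force: 0.0
```

>>> move_arm(
  motion=[
    [[0, 0.03, 0, 0, 0.024], [0, 0.06, 0, 0, 0.024], [0, 0.1, 0, 0, 0.024], [0, 0.14, 0, 0, 0.024], [0, 0.18, 0, 0, 0.024], [0, 0.18, 0, 0, 0.024]],
  ],
)

```text
time: 52.6
ee_pos: [376.5, 134.4, 254.9]
eef_rot: [-2.316, -2.116, -0.005]
force: [0.4, 0.1, -0.2]
grip_width: 0.281
gripper_force: 0.0
```

```bash
python3 - <<'E'
from h import *
where(); q=red("side",0); p=manip.snapshot("top")
c=cloud(p,np.ones((384,512),bool)); l=local(c)
for x in (-90,-60,0,60,90):
    m=(np.abs(l[:,0]-x)<4)&(np.abs(l[:,1])<190); print(x,np.median(c[m,2]))
a=np.vstack([cv2.resize(p["pixels"][110:300,90:420],(640,300)),cv2.resize(q["pixels"][130:330,130:400],(640,300))]); cv2.imwrite("pics/end.png",a)
E
```

```text
tcp [376.5 134.4 254.9] ydir -5.2 F [ 0.4  0.1 -0.2] w 24.0 t 52.6
side 25 [ 492.47911659 -375.09596326   50.68777217]
-90 128.6496014241552
-60 127.2437281453656
0 127.35941810043539
60 127.47395959182336
90 129.1087396227333
```

View pics/end.png

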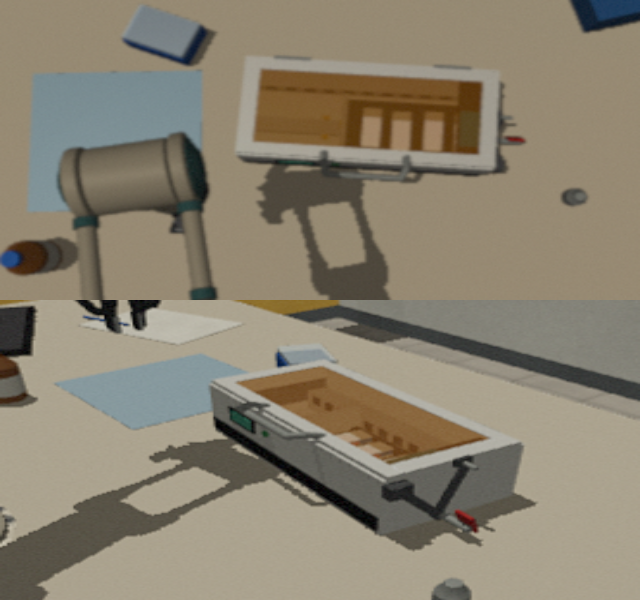

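The lid lies flat at 127–129 mm with the stay folded. Cassettes show under the amber, the bridge hides the fourth, and the liner is empty.

```bash
python3 -c "
from rig import manip
print(manip.sign_off())"
```

```text
the job is handed in; nothing more can be done
None
```

The job is handed in: the lid was raised until the stay locked, all four cassettes were laid in their own bays, the carriage was pushed to its stop, the stay was broken, and the lid was lowered by its handle until shut, with the bottle, tip rack and objective not touched.

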